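Fetch the clamp strap from between two heavy pieces

TASK

The clamp strap on the plywood kit board is hemmed in by the round slug and the steel block: first stand both of these on the blue mat, then lift out the strap and lay it flat and lengthwise on the middle of the black pad in the aluminium tray. After that, stand the slug and the block back on the kit board, each in the very place it came from. Do not disturb the other loose parts on the bench.

Things in the scene. Friction and masses are not known exactly. Their poses are not given: they have to be found in the camera images.
- round_slug: Plain light grey steel cylinder standing on end, 54 mm diameter, 50 mm tall, up to 0.95 kg. Origin: centre of its underside, z up. Starts on either of the kit board's two round inlays, about 5 mm beside the strap: too close for a finger there, so grip it along the strap's direction (the board's x).
- steel_block: Dark grey steel block, 50 x 56 x 44 mm tall, up to 0.9 kg. Origin: centre of its underside, z up. Its faces are turned +0.346 rad (anticlockwise from above) from its frame: 50 mm along the x axis so turned, 56 mm along the y axis so turned. Starts on the other inlay, its 56 mm along the board's x (within 0.05 rad), 5 to 8 mm beside the strap: grip it along the board's x.
- clamp_strap: Straw-coloured flat bar with two holes, 75 x 24 x 14 mm thick, up to 0.24 kg. Origin: centre of its underside, z up. Its length runs along its y axis turned +0.061 rad. Starts flat in the middle of the kit board, lengthwise along the board's x (within 0.04 rad). Fixed pins 4 mm off its ends: it can be gripped only across its 24 mm, once slug and block are gone.
- kit_board: Fixed plywood board, 170 mm (its x) by 160 mm (its y), top 10 mm above the bench. Origin: centre of its underside, at bench level, z up. Two flush round black inlays, 66 mm wide, centred at y = +44 and -44 mm. Four steel pins, 8 mm thick, 14 mm above the top, at x = +-46, y = +-6 mm. Its yaw varies by up to 0.35 rad.
- blue_mat: Fixed blue ribbed mat, 110 mm (its x) by 200 mm (its y), 6 mm thick: the side area for slug and block. Origin: centre of its underside, at bench level, z up. A fixed brown timber, under 100 mm high, lies on the bench in front of the mat and tray places: carry things over it.
- job_tray: Fixed pale, almost white aluminium tray, 130 mm (its x) by 150 mm (its y), with a rim 12 mm high and 2 mm thick round it. In its middle a black rubber pad, 44 mm (x) by 96 mm (y), its top 7 mm above the bench and 2 mm above the tray floor. Origin: centre of its underside, at bench level, z up. 'Lengthwise' is along y. Mat and tray may swap places from start to start.
- shell_mill: Bystander, leave alone: brown fluted cutter standing on end, 39 mm diameter, 46 mm tall. Origin: centre of its underside.
- t_nut: Bystander, leave alone: small grey stepped nut, 34 x 35 x 18 mm. Origin: centre of its underside.
- step_block: Bystander, leave alone: dark grey block with steps like a stair, 28 x 60 mm, 40 mm tall (48 x 66 mm along its own axes). Origin: centre of its underside.
Mind the look-alikes: they are no part of the job. Leave any orange or red look-alike of the round_slug alone.

How it is judged:
By the outcome, as a careful person would: the job done as asked, in the order asked, and still so for the second after the job is handed in, with the robot touching nothing.
It also fails if it takes over 120 s, if anything falls off the work surface, if the arm or the gripper's body presses on something with over 40 N, if the wrist force passes 120 N, or if a joint passes its speed limit or range.

ROBOT

A 7-joint arm with a two-finger parallel gripper is mounted at the origin on a cart in front of the work surface, level with it; the furniture and walls round the work are solid. World frame = base frame: x ahead of the robot, y to its left, z up, the work surface at z = 0. Lengths are in m, angles in rad, forces in N, time in s.
With the tool pointing down it reaches from about 0.425 to 1.025 m from the base axis. Payload 9.4 kg.
Tool frame: the origin (TCP) lies on the centre line of the jaws, within the pads' length; the fingertips stand 25 mm ahead of it and the grasp point (between the pads) lies 6 mm ahead of it (ctrl.tips_ahead is the distance from the TCP to the fingertips, in m); x points along the fingers, y is the direction in which the jaws open and shut, and the axes are right-handed (so a half turn about x gives the same grasp; the last joint's range is limited). The gripper opens to 85 mm and grips with 20 to 120 N. Pads are 22 mm wide; open, the fingers measure 114 mm over their backs; the gripper's body (76 mm by 85 mm) begins 54 mm behind the grasp point. The pads swing forward as they close: fully open they stand 13 mm farther back than shut.
Start: joints at [1.025, 0.599, -0.003, 1.599, 0.002, 0.943, -0.08], TCP at [0.328, -0.647, 0.256] pointing down, gripper open.
Joint ranges: [-2.57, 2.57], [-0.35, 1.97], [-1.29, 1.29], [0.11, 2.56], [-1.05, 4.19], [0.11, 1.86], [-2.63, 2.63]. Speed limits (rad/s): [2.22, 2.22, 3.01, 3.01, 3.14, 3.14, 3.14].

INTERFACE

Orientations are given as a unit quaternion [x, y, z, w].
In Python, from station import ctrl gives the robot as it stands.
- The arm moves only by the tool carry_out, never from a script. Its argument "rows" is a list of rows, each an object of numbers: "x", "y", "z": the shift along the tool's x, y, z in mm; "ax", "ay", "az": the turn, a rotation vector about the tool's x, y, z in rad; "gripper": the closure in counts, from 0 (fully open) to 255 (shut). In form: [{"x": .., "y": .., "z": .., "ax": .., "ay": .., "az": .., "gripper": ..}, ...]. A call has 1 to 20 rows; each row shifts and turns the pose as measured when the row begins, along the tool's axes as they then stand; what a row does not reach is not made up. A row lasts 1/10 s, in which the tool goes at most 50 mm and 8.59 degrees, less where a joint would pass 70% of its speed; a pose out of reach is approached as far as the arm can. A call with a gripper value outside its range is refused whole. The fingers move at their own pace and stop on an object; "grip_force" is the grip in N (left out, the last holds). Time passes only in rows, so rows that do not move let the fingers close. It gives the time, the measured TCP pose, the force and the opening at its end, in the units of the state.
- ctrl.get_state(): the state, without advancing time (a new reading comes with each control period).
- ctrl.snapshot(name): name is "side" or "top" or "wrist"; returns the picture (480x640x3 uint8, red, green, blue); there is no depth.
- ctrl.camera_params(name): a dict with "intrinsics" (3x3 intrinsics, pixels), "R" (3x3) and "t" (3): a world point X has camera coordinates R X + t; the wrist camera has in their place "tool_from_camera" (4x4, takes a point from camera to tool coordinates, whose origin is the TCP and whose axes are the tool frame's). Camera axes: x right, y down, z forward; pixel columns grow to the right and rows downward; lengths in m; the calibration is good to about 2 mm. A picture is of the moment at which its call begins: read the wrist's pose just before it. camera_params takes no time and is no camera call.
- ctrl.finish_job(): hands the job in, once; it reports no verdict.
The state is a dict: "time_s": time; "joints": joint angles; "joint_vel": joint speeds; "joint_efforts": joint torques, N m; "position": TCP position; "tool_rot": TCP orientation; "force": force on the tool from outside, world axes, zero at the start; "moment": the same for the moment, N m; "finger_gap": opening from 0.0 (shut) to 1.0 (fully open).
Only numpy, scipy, OpenCV 4.12 (cv2) and the standard library are available. Lean on these libraries where they do the work, as an engineer would, in place of code of your own. Each camera call takes 0.05 s, during which the arm holds its last target. There are 200 camera calls.

## Working session

There is one attempt and no reset: what is moved stays moved. The work goes in short steps, Python scripts to look and compute and a tool call to move; the robot and the scene stay as the last step left them, time stands still between calls to the robot, and variables do not carry over. Pictures are saved under pics/ and viewed, about 12 in all and at most 16, crops included, and the job is handed in when it is done.

Besides the shell and the picture viewer there is one more tool, called after "Request:" as name(argument=value, ...) on one line, values as JSON. carry_out: Moves the arm, as the interface text tells. Its arguments: {"type":"object","properties":{"rows":{"type":"array","items":{"type":"object","properties":{"x":{"type":"number"},"y":{"type":"number"},"z":{"type":"number"},"ax":{"type":"number"},"ay":{"type":"number"},"az":{"type":"number"},"gripper":{"type":"number"}}}},"grip_force":{"type":"number"}},"required":["rows"]}

```bash
ls; mkdir -p pics; python3 - <<'E'
from station import ctrl
import cv2
for n in ("top","side"):
    cv2.imwrite(f"pics/{n}0.png",ctrl.snapshot(n)[:,:,::-1])
    print(n,ctrl.camera_params(n))
print(ctrl.camera_params("wrist"),ctrl.get_state(),ctrl.tips_ahead)
E
```

```text
pics
top {'intrinsics': array([[551.94663909,   0.        , 320.05511204],
       [  0.        , 551.94663909, 244.15223328],
       [  0.        ,   0.        ,   1.        ]]), 'R': array([[-0.02614949, -0.99965696, -0.00147428],
       [-0.9854486 ,  0.02602554, -0.16796941],
       [ 0.16795016, -0.00293949, -0.98579111]]), 't': array([0.13930818, 0.50927393, 1.04265936])}
side {'intrinsics': array([[472.45437326,   0.        , 319.31755052],
       [  0.        , 472.45437326, 237.89617736],
       [  0.        ,   0.        ,   1.        ]]), 'R': array([[ 0.98600347, -0.16662342,  0.00581363],
       [-0.10190035, -0.62986664, -0.76998983],
       [ 0.13196015,  0.75862023, -0.63802968]]), 't': array([-0.5224397,  0.180737 ,  0.7632189])}
{'intrinsics': array([[379.89913256,   0.        , 318.48964279],
       [  0.        , 379.89913256, 241.37199287],
       [  0.        ,   0.        ,   1.        ]]), 'tool_from_camera': array([[-9.35053283e-04, -3.00121710e-01,  9.53900459e-01,
        -1.18461634e-01],
       [ 9.99999519e-01, -5.63914209e-04,  8.02819550e-04,
         4
[... 205 characters left out ...]
joints': array([ 1.02532472,  0.60006459, -0.00255219,  1.60004869,  0.00181872,
        0.94289935, -0.0797944 ]), 'joint_vel': array([ 2.65778201e-04, -2.30034308e-03, -2.23221170e-04, -1.18337799e-03,
       -3.11570571e-05, -1.24944249e-03, -1.00546345e-03]), 'joint_efforts': array([ 5.89344578e-03, -7.78000331e+01,  1.57065365e+00, -2.58626890e+01,
        1.27533232e-02,  5.52971353e-03, -2.61803319e-05]), 'position': array([ 0.32736641, -0.64644956,  0.25548953]), 'tool_rot': array([-0.68760084, -0.16472426,  0.68793025, -0.16377724]), 'force': array([0.10408991, 0.09713809, 0.34241058]), 'moment': array([-0.02910608, -0.02559548, -0.02847098]), 'finger_gap': 1.0007439197669985} 0.025
```

View pics/top0.png

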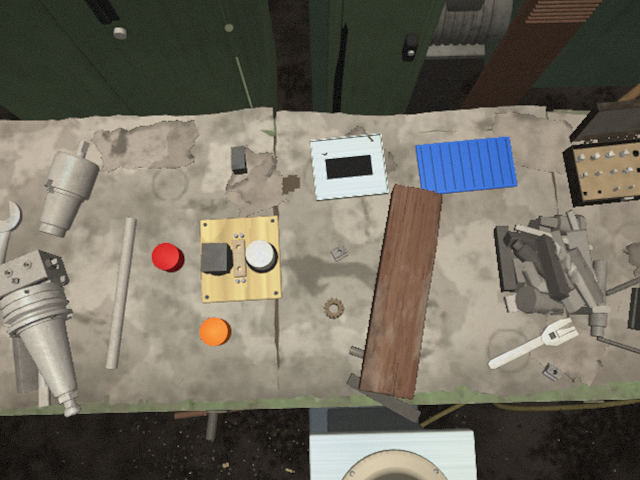

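View pics/side0.png

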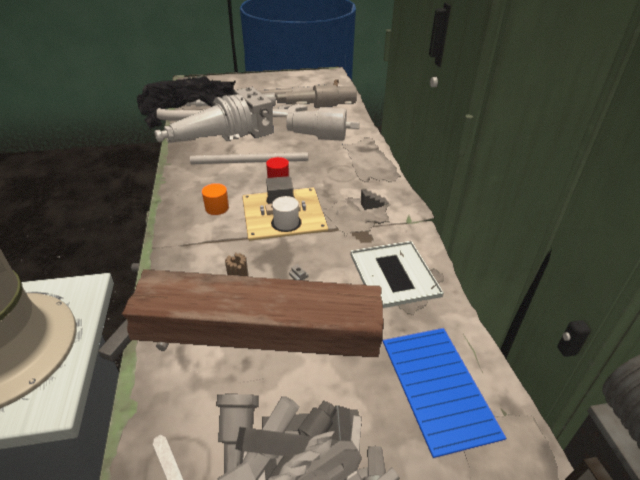

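The top view shows the board at about (240,260). The block is at (215,258), the strap at (239,257) and the slug at (260,255). The tray is at (348,167) with its pad, the mat is at (466,165), and the timber lies between x≈360 and 440 px. The side view agrees. Next I'll measure these.

```bash
cat > h.py <<'E'
from station import ctrl
import numpy as np, cv2
from scipy.spatial.transform import Rotation as Ro
def cam(name,st=None):
    p=ctrl.camera_params(name)
    if name=="wrist":
        T=p["tool_from_camera"]; Rt=Ro.from_quat(st["tool_rot"]).as_matrix()
        return p["intrinsics"],Rt@T[:3,:3],st["position"]+Rt@T[:3,3]
    return p["intrinsics"],p["R"].T,-p["R"].T@p["t"]   # K, cam->world, centre
def ray(c,uv,z):
    K,R,C=c; uv=np.atleast_2d(np.asarray(uv,float)).reshape(-1,2)
    d=np.c_[uv,np.ones(len(uv))]@np.linalg.inv(K).T@R.T
    return C+d*((z-C[2])/d[:,2])[:,None]
def proj(c,X):
    K,R,C=c; q=(np.atleast_2d(X)-C)@R@K.T; return q[:,:2]/q[:,2:]
def blob(m,win=None):
    m=m.astype(np.uint8)
    if win: k=np.zeros_like(m);u0,u1,v0,v1=win;k[v0:v1,u0:u1]=1;m=m*k
    m=cv2.morphologyEx(m,cv2.MORPH_OPEN,np.ones((3,3),np.uint8))
    cs,_=cv2.findContours(m,cv2.RETR_EXTERNAL,cv2.CHAIN_APPROX_NONE)
    return max(cs,key=cv2.contourArea)
def rect(c,cnt,z):
    """min-area rectangle of contour on plane z: centre xy, (w,h) mm, angle rad of w side"""
    P=ray(c,cnt,z)[:,:2]; (x,y),(w,h),a=cv2.minAreaRect((P*1000).astype(np.float32))
    return np.round([x,y,w,h],1),round(np.radians(a),3)
def down(yaw):
    """tool x down, tool y (jaws) at angle yaw in world xy"""
    y=np.array([np.cos(yaw),np.sin(yaw),0]);x=np.array([0,0,-1.]);return np.c_[x,y,np.cross(x,y)]
def go(xyz,yaw=None):
    """shift (mm, tool axes) and turn to a target TCP pose, from now"""
    s=ctrl.get_state(); R=Ro.from_quat(s["tool_rot"]).as_matrix()
    sh=R.T@(np.array(xyz)-s["position"])*1000
    yn=np.arctan2(R[1,1],R[0,1])
    rv=Ro.from_matrix(R.T@down(yn if yaw is None else yaw)).as_rotvec()
    print("shift",sh.round(1),"turn",rv.round(3),"pos",s["position"].round(4),"yaw",yn.round(3),"t",round(s["time_s"],2),"F",s["force"].round(1),"gap",round(s["finger_gap"],3),"j7",s["joints"][6].round(2))
E
python3 - <<'E'
from h import *
im=cv2.imread("pics/top0.png");hsv=cv2.cvtColor(im,cv2.COLOR_BGR2HSV);H,S,V=cv2.split(hsv);c=cam("top")
print("C",c[2])
for n,uv in dict(block=(215,258),slug=(260,253),strap=(239,245),board=(225,290),pad=(348,167),tray=(320,190),mat=(440,165),timb=(400,290)).items(): print(n,hsv[uv[1],uv[0]])
print("board",rect(c,blob((H>14)&(H<32)&(S>75)&(V>120),(190,295,205,315)),.01))
print("mat",rect(c,blob((H>100)&(H<125)&(S>120)),.006))
print("pad",rect(c,blob((V<60),(320,380,145,185)),.007))
print("tray",rect(c,blob((V>170)&(S<60),(300,395,125,210)),.012))
print("slug",rect(c,blob((V>170)&(S<50),(243,280,235,275)),.06))
print("block",rect(c,blob((V<95)&(S<60),(195,235,235,280)),.054))
print("timber",rect(c,blob((H<12)&(S>70)&(V<170),(350,450,180,400)),.09))
cv2.imwrite("pics/crop0.png",cv2.resize(im[205:315,190:300],None,fx=5,fy=5,interpolation=cv2.INTER_CUBIC))
E
```

```text
C [0.33039131 0.12907115 1.11359214]
block [ 45   5 104]
slug [ 90   5 225]
strap [ 21  89 146]
board [ 21 101 208]
pad [150   7  36]
tray [ 95  14 233]
mat [109 179 219]
timb [ 11 100 127]
board (array([446.2, 286.4,  76.7, 158.9]), np.float64(0.05))
mat (array([ 678.1, -182.2,  108.9,  198.6]), np.float64(0.075))
pad (array([681.7,  62.3,  40.7,  92.5]), np.float64(0.077))
tray (array([697.9,  69.8, 163.9, 181.5]), np.float64(0.076))
slug (array([495.8, 244.3,  50.3,  51. ]), np.float64(1.559))
block (array([485.4, 302.5,  11.2,  49. ]), np.float64(1.53))
timber (array([263.2, -35.3,  16.4,  33.5]), np.float64(1.545))
```

View pics/crop0.png

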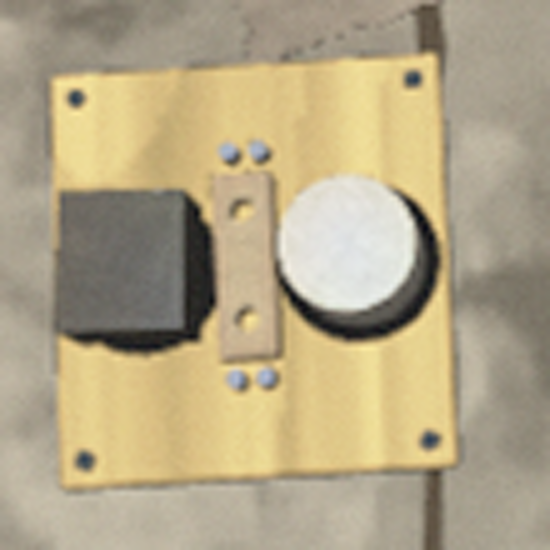

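```bash
python3 - <<'E'
from h import *
c=cam("top")
f=lambda L:np.array(L)/5+[190,205]
for n,L,z in (("board",[(52,75),(437,55),(457,465),(62,489)],.01),("strap",[(212,173),(272,173),(282,357),(222,360)],.024),("block",[(60,193),(182,192),(185,330),(57,333)],.054)):
    P=ray(c,f(L),z); d=P[0]-P[3]+P[1]-P[2]; print(n,P.mean(0).round(4),"x-axis",np.arctan2(d[1],d[0]).round(3))
im=cv2.imread("pics/top0.png");H,S,V=cv2.split(cv2.cvtColor(im,cv2.COLOR_BGR2HSV))
print(rect(c,blob((V>170)&(S<50),(243,280,235,275)),.06))
print(rect(c,np.array([(310,141),(383,135),(388,192),(316,200)]),.012))
print("timber",ray(c,[(393,185),(441,193),(411,397),(361,388)],.09).round(3))
go([.6,.0,.3],0.05);go([.6,.0,.3],0.05-np.pi)
E
```

```text
board [0.4929 0.2874 0.01  ] x-axis 0.034
strap [0.4922 0.2874 0.024 ] x-axis 0.052
block [0.4904 0.3319 0.054 ] x-axis 0.006
(array([495.8, 244.3,  50.3,  51. ]), np.float64(1.559))
(array([678.3,  60.7, 127.5, 153.4]), np.float64(0.059))
timber [[ 0.616 -0.017  0.09 ]
 [ 0.598 -0.108  0.09 ]
 [ 0.222 -0.03   0.09 ]
 [ 0.24   0.059  0.09 ]]
shift [ -43.9 -453.6 -535.3] turn [-1.152e+00 -1.000e-03  1.000e-03] pos [ 0.3274 -0.6464  0.2555] yaw -1.102 t 0.1 F [0.1 0.1 0.3] gap 1.001 j7 -0.08
shift [ -43.9 -453.6 -535.3] turn [1.99e+00 1.00e-03 1.00e-03] pos [ 0.3274 -0.6464  0.2555] yaw -1.102 t 0.1 F [0.1 0.1 0.3] gap 1.001 j7 -0.08
```

Request:
carry_out(rows=[{"x": -3, "y": -30, "z": -36}, {"x": -3, "y": -30, "z": -36}, {"x": -3, "y": -30, "z": -36}, {"x": -3, "y": -30, "z": -36}, {"x": -3, "y": -30, "z": -36}, {"x": -3, "y": -30, "z": -36}, {"x": -3, "y": -30, "z": -36}, {"x": -3, "y": -30, "z": -36}, {"x": -3, "y": -30, "z": -36}, {"x": -3, "y": -30, "z": -36}, {"x": -3, "y": -30, "z": -36}, {"x": -3, "y": -30, "z": -36}, {"ax": -0.14}, {"ax": -0.14}, {"ax": -0.14}, {"ax": -0.14}, {"ax": -0.14}, {"ax": -0.14}, {"ax": -0.14}, {"ax": -0.14}])

```text
invalid input at $.rows[0]: expected keys x, y, z, ax, ay, az, gripper
```

```bash
python3 -c "
from h import *
go([.49,.33,.2],.04)"
```

```text
shift [  56.5 -797.5 -586.3] turn [-1.142e+00 -1.000e-03  1.000e-03] pos [ 0.3274 -0.6464  0.2555] yaw -1.102 t 0.1 F [0.1 0.1 0.3] gap 1.001 j7 -0.08
```

All keys are needed in every row.

Request:
carry_out(rows=[{"x": -3, "y": -30, "z": -36, "ax": 0, "ay": 0, "az": 0, "gripper": 0}, {"x": -3, "y": -30, "z": -36, "ax": 0, "ay": 0, "az": 0, "gripper": 0}, {"x": -3, "y": -30, "z": -36, "ax": 0, "ay": 0, "az": 0, "gripper": 0}, {"x": -3, "y": -30, "z": -36, "ax": 0, "ay": 0, "az": 0, "gripper": 0}, {"x": -3, "y": -30, "z": -36, "ax": 0, "ay": 0, "az": 0, "gripper": 0}, {"x": -3, "y": -30, "z": -36, "ax": 0, "ay": 0, "az": 0, "gripper": 0}, {"x": -3, "y": -30, "z": -36, "ax": 0, "ay": 0, "az": 0, "gripper": 0}, {"x": -3, "y": -30, "z": -36, "ax": 0, "ay": 0, "az": 0, "gripper": 0}, {"x": -3, "y": -30, "z": -36, "ax": 0, "ay": 0, "az": 0, "gripper": 0}, {"x": -3, "y": -30, "z": -36, "ax": 0, "ay": 0, "az": 0, "gripper": 0}, {"x": -3, "y": -30, "z": -36, "ax": 0, "ay": 0, "az": 0, "gripper": 0}, {"x": -3, "y": -30, "z": -36, "ax": 0, "ay": 0, "az": 0, "gripper": 0}, {"x": 0, "y": 0, "z": 0, "ax": -0.14, "ay": 0, "az": 0, "gripper": 0}, {"x": 0, "y": 0, "z": 0, "ax": -0.14, "ay": 0, "az": 0, "gripper": 0}, {"x": 0, "y": 0, "z": 0, "ax": -0.14, "ay": 0, "az": 0, "gripper": 0}, {"x": 0, "y": 0, "z": 0, "ax": -0.14, "ay": 0, "az": 0, "gripper": 0}, {"x": 0, "y": 0, "z": 0, "ax": -0.14, "ay": 0, "az": 0, "gripper": 0}, {"x": 0, "y": 0, "z": 0, "ax": -0.14, "ay": 0, "az": 0, "gripper": 0}, {"x": 0, "y": 0, "z": 0, "ax": -0.14, "ay": 0, "az": 0, "gripper": 0}, {"x": 0, "y": 0, "z": 0, "ax": -0.14, "ay": 0, "az": 0, "gripper": 0}])

```text
time_s: 2.1
position: [0.5561, -0.1053, 0.2856]
tool_rot: [0.483, 0.52, -0.485, 0.512]
force: [0.0, 0.8, 0.4]
finger_gap: 1.003
```

```bash
python3 -c "
from h import *
go([.49,.33,.2],.04)"
```

```text
shift [  88.7  -37.5 -438.1] turn [ 0.023 -0.006  0.01 ] pos [ 0.5561 -0.1053  0.2856] yaw 0.063 t 2.1 F [0.  0.8 0.4] gap 1.003 j7 -0.04
```

Request:
carry_out(rows=[{"x": 0, "y": -4, "z": -44, "ax": 0.023, "ay": -0.006, "az": 0.01, "gripper": 0}, {"x": 0, "y": -4, "z": -44, "ax": 0, "ay": 0, "az": 0, "gripper": 0}, {"x": 0, "y": -4, "z": -44, "ax": 0, "ay": 0, "az": 0, "gripper": 0}, {"x": 0, "y": -4, "z": -44, "ax": 0, "ay": 0, "az": 0, "gripper": 0}, {"x": 14, "y": -4, "z": -44, "ax": 0, "ay": 0, "az": 0, "gripper": 0}, {"x": 15, "y": -4, "z": -44, "ax": 0, "ay": 0, "az": 0, "gripper": 0}, {"x": 15, "y": -4, "z": -44, "ax": 0, "ay": 0, "az": 0, "gripper": 0}, {"x": 15, "y": -4, "z": -44, "ax": 0, "ay": 0, "az": 0, "gripper": 0}, {"x": 15, "y": -3, "z": -44, "ax": 0, "ay": 0, "az": 0, "gripper": 0}, {"x": 15, "y": -3, "z": -42, "ax": 0, "ay": 0, "az": 0, "gripper": 0}, {"x": 0, "y": 0, "z": 0, "ax": 0, "ay": 0, "az": 0, "gripper": 0}])

```text
time_s: 3.2
position: [0.4968, 0.3425, 0.1905]
tool_rot: [0.49, 0.509, -0.491, 0.509]
force: [-0.1, -0.1, 0.5]
finger_gap: 0.999
```

```bash
python3 -c "
from h import *
go([.49,.33,.2],.04)
cv2.imwrite('pics/w1.png',ctrl.snapshot('wrist')[:,:,::-1])"
```

```text
shift [-9.5 -7.3 12.2] turn [-0.003 -0.     0.001] pos [0.4968 0.3425 0.1905] yaw 0.037 t 3.2 F [-0.1 -0.1  0.5] gap 0.999 j7 -0.95
```

View pics/w1.png

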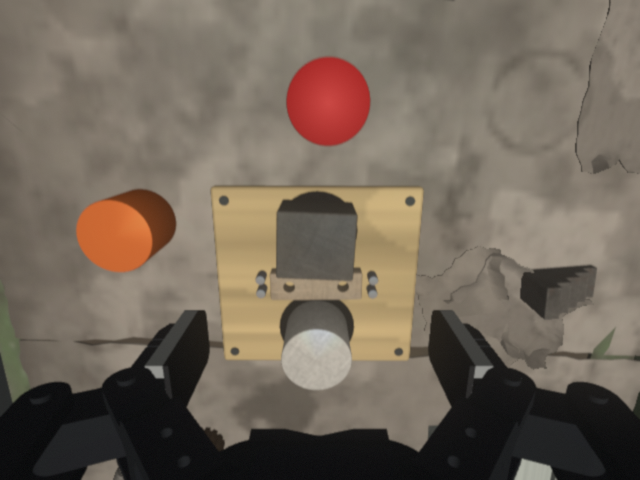

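The wrist view has +y up and +x right. The board spans about (212-422, 187-360), with the block top at (316,238), the strap at (317,285) and the slug top at (317,360). Next I'll measure the top faces and compare them with the top camera.

```bash
python3 - <<'E'
from h import *
im=cv2.imread("pics/w1.png");H,S,V=cv2.split(cv2.cvtColor(im,cv2.COLOR_BGR2HSV));c=cam("wrist",ctrl.get_state())
m=(V>150)&(S<45); b=blob(m,(270,365,315,400)); print("slug",rect(c,b,.06), cv2.minEnclosingCircle((ray(c,b,.06)[:,:2]*1000).astype(np.float32)))
P=ray(c,[(212,187),(422,187),(413,360),(225,361)],.01); print("board",P.mean(0).round(4)); 
print([np.arctan2(*(P[j]-P[i])[1::-1]).round(3) for i,j in((0,1),(3,2))])
print("pins",ray(c,[(262,276),(262,293),(373,277),(373,294)],.024).round(4).tolist())
h=ray(c,[(224,201),(410,201),(399,351),(235,351)],.01);print("holes",h.mean(0).round(4),[np.arctan2(*(h[j]-h[i])[1::-1]).round(3) for i,j in((0,1),(3,2))])
print(V[205:285:6,316],V[238,268:368:6])
cv2.imwrite("pics/w1c.png",cv2.resize(im[180:400,210:430],None,fx=2.7,fy=2.7,interpolation=cv2.INTER_CUBIC))
E
```

```text
slug (array([499.2, 241.3,  52.9,  53.5]), np.float64(0.763)) ((499.470458984375, 241.40699768066406), 27.09657859802246)
board [0.4992 0.2861 0.01  ]
[np.float64(0.034), np.float64(0.041)]
pins [[0.4534, 0.2943, 0.024], [0.4533, 0.2791, 0.024], [0.5435, 0.2965, 0.024], [0.5447, 0.2814, 0.024]]
holes [0.4983 0.2854 0.01  ] [np.float64(0.034), np.float64(0.035)]
[ 50  55  94  94  90  91  91  89  89  89  93  96  95 164] [170 169  94  92  91  90  92  91  94  90  91  94  93  96  95 159 159]
```

View pics/w1c.png

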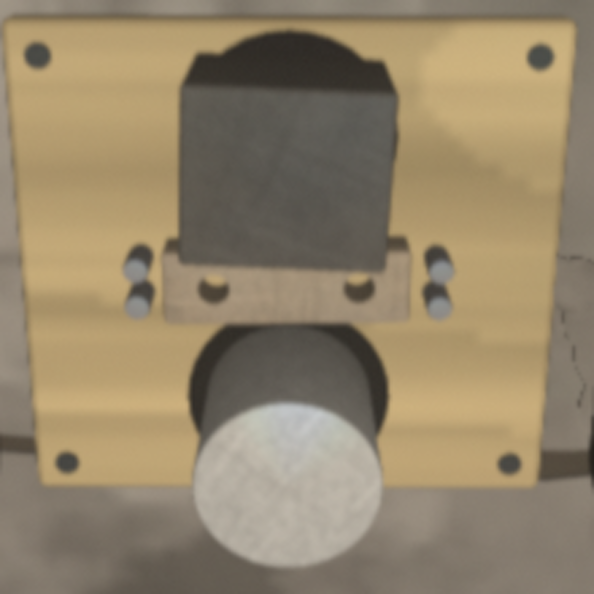

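The wrist camera puts the board about 5 mm further in x than the top camera does. I trust the wrist because it agrees with the jaw centre line at column ~318. I'll hover lower over the slug and re-measure.

```bash
python3 -c "
from h import *
go([.4995,.2415,.13],.036)"
```

```text
shift [61.1 -1.5 97.8] turn [-0.002  0.002  0.001] pos [0.4977 0.3394 0.1909] yaw 0.034 t 3.25 F [ 0.7  0.  -0.1] gap 0.992 j7 -0.94
```

Request:
carry_out(rows=[{"x": 15, "y": -1, "z": 24, "ax": 0, "ay": 0, "az": 0, "gripper": 0}, {"x": 15, "y": -1, "z": 24, "ax": 0, "ay": 0, "az": 0, "gripper": 0}, {"x": 15, "y": 0, "z": 24, "ax": 0, "ay": 0, "az": 0, "gripper": 0}, {"x": 15, "y": 0, "z": 24, "ax": 0, "ay": 0, "az": 0, "gripper": 0}, {"x": 0, "y": 0, "z": 0, "ax": 0, "ay": 0, "az": 0, "gripper": 0}, {"x": 0, "y": 0, "z": 0, "ax": 0, "ay": 0, "az": 0, "gripper": 0}, {"x": 0, "y": 0, "z": 0, "ax": 0, "ay": 0, "az": 0, "gripper": 0}])

```text
time_s: 3.95
position: [0.5001, 0.2343, 0.1301]
tool_rot: [0.491, 0.506, -0.494, 0.508]
force: [0.3, 1.2, 0.3]
finger_gap: 0.998
```

```bash
cat >> h.py <<'E'
def look(fn,name="wrist"):
    s=ctrl.get_state(); im=ctrl.snapshot(name)[:,:,::-1].copy(); cv2.imwrite(fn,im)
    return (im,*cv2.split(cv2.cvtColor(im,cv2.COLOR_BGR2HSV)),cam(name,s),s)
E
python3 - <<'E'
from h import *
im,H,S,V,c,s=look("pics/w2.png")
print(s["position"])
p=proj(c,[.4988,.2444,.06])[0].astype(int);print(p)
b=blob((V>150)&(S<45),(p[0]-90,p[0]+90,p[1]-90,p[1]+80)); print("slug",rect(c,b,.06), cv2.minEnclosingCircle((ray(c,b,.06)[:,:2]*1000).astype(np.float32)))
go([.4988,.2444,.044],.036)
E
```

```text
[0.50012718 0.23427341 0.13013691]
[316 252]
slug (array([498.4, 246.2,  53. ,  52.5]), np.float64(0.029)) ((498.2955627441406, 245.94964599609375), 26.93462562561035)
shift [ 86.3  -1.1 -10.1] turn [-0.006  0.004  0.   ] pos [0.5002 0.2347 0.1303] yaw 0.03 t 4.0 F [-0.5 -0.2 -0.2] gap 0.997 j7 -0.88
```

View pics/w2.png

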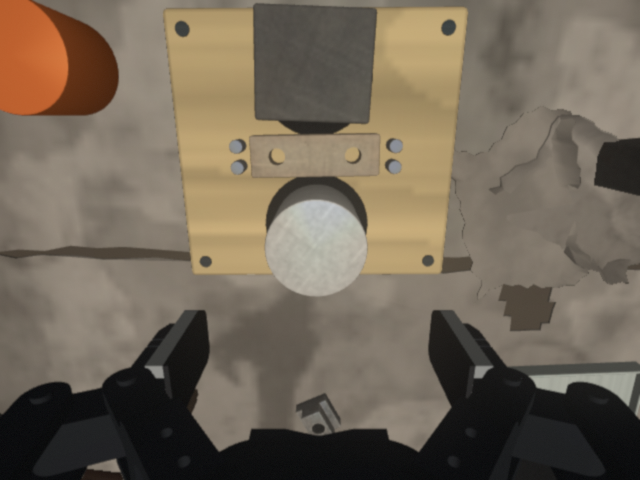

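The slug top is at (316,247), the block top at (255-377, 3-124) and the strap at (250-380, 135-177). I'll compute these from this still pose and then descend on the slug.

```bash
python3 - <<'E'
from h import *
im=cv2.imread("pics/w2.png");H,S,V=cv2.split(cv2.cvtColor(im,cv2.COLOR_BGR2HSV));s=dict(ctrl.get_state());s["position"]=np.array([.50012718,.23427341,.13013691]);c=cam("wrist",s)
ang=lambda P,i,j:np.arctan2(*(P[j]-P[i])[1::-1]).round(3)
for n,L,z in (("block",[(255,3),(377,9),(371,124),(255,121)],.054),("strap",[(250,135),(380,134),(380,176),(251,177)],.024),("pins",[(236,146),(395,146),(394,167),(237,167)],.024),("board",[(165,9),(468,9),(441,273),(193,274)],.01),("holes",[(182,28),(448,27),(428,261),(205,261)],.01)):
    P=ray(c,L,z);print(n,P.mean(0).round(4),"ang",ang(P,0,1),ang(P,3,2),"w,h",np.linalg.norm(P[1]-P[0]).round(4),np.linalg.norm(P[3]-P[0]).round(4))
go([.4984,.246,.09],.036)
E
```

```text
block [0.4955 0.3345 0.054 ] ang -0.013 0.005 w,h 0.0547 0.0504
strap [0.4968 0.2911 0.024 ] ang 0.037 0.037 w,h 0.0739 0.0238
pins [0.4969 0.2906 0.024 ] ang 0.03 0.03 w,h 0.0912 0.0119
board [0.4976 0.2904 0.01  ] ang 0.03 0.034 w,h 0.1668 0.1576
holes [0.497  0.2904 0.01  ] ang 0.033 0.03 w,h 0.1484 0.1388
shift [ 40.3  -1.5 -11.5] turn [-0.006  0.004  0.   ] pos [0.5002 0.2347 0.1303] yaw 0.03 t 4.0 F [-0.5 -0.2 -0.2] gap 0.997 j7 -0.88
```

Request:
carry_out(rows=[{"x": 10, "y": -1.5, "z": -11.5, "ax": -0.006, "ay": 0.004, "az": 0, "gripper": 0}, {"x": 15, "y": 0, "z": 0, "ax": 0, "ay": 0, "az": 0, "gripper": 0}, {"x": 15, "y": 0, "z": 0, "ax": 0, "ay": 0, "az": 0, "gripper": 0}, {"x": 0, "y": 0, "z": 0, "ax": 0, "ay": 0, "az": 0, "gripper": 0}, {"x": 0, "y": 0, "z": 0, "ax": 0, "ay": 0, "az": 0, "gripper": 0}, {"x": 0, "y": 0, "z": 0, "ax": 0, "ay": 0, "az": 0, "gripper": 0}])

```text
time_s: 4.6
position: [0.4984, 0.2549, 0.0898]
tool_rot: [0.492, 0.511, -0.486, 0.51]
force: [0.2, 0.6, 0.3]
finger_gap: 0.999
```

```bash
python3 - <<'E'
from h import *
im,H,S,V,c,s=look("pics/w3.png")
p=proj(c,[.4984,.246,.06])[0].astype(int);print(p)
b=blob((V>150)&(S<45),(p[0]-90,p[0]+90,p[1]-90,p[1]+80)); print("slug",rect(c,b,.06), cv2.minEnclosingCircle((ray(c,b,.06)[:,:2]*1000).astype(np.float32)))
go([.4984,.246,.044],.033)
E
```

```text
[316 324]
slug (array([498.5, 246.1,  53. ,  52.9]), np.float64(0.919)) ((498.456787109375, 246.00242614746094), 26.841785430908203)
shift [45.9 -0.7  9.2] turn [ 0.01  -0.006 -0.004] pos [0.4985 0.2549 0.09  ] yaw 0.043 t 4.65 F [-0.1  0.  -0. ] gap 1.0 j7 -0.93
```

Request:
carry_out(rows=[{"x": 4, "y": -0.5, "z": 4, "ax": 0.006, "ay": -0.006, "az": -0.004, "gripper": 0}, {"x": 10, "y": 0, "z": 2, "ax": 0, "ay": 0, "az": 0, "gripper": 0}, {"x": 10, "y": 0, "z": 0, "ax": 0, "ay": 0, "az": 0, "gripper": 0}, {"x": 8, "y": 0, "z": 0, "ax": 0, "ay": 0, "az": 0, "gripper": 0}, {"x": 4, "y": 0, "z": 0, "ax": 0, "ay": 0, "az": 0, "gripper": 0}, {"x": 2, "y": 0, "z": 0, "ax": 0, "ay": 0, "az": 0, "gripper": 0}, {"x": 0, "y": 0, "z": 0, "ax": 0, "ay": 0, "az": 0, "gripper": 0}])

```text
time_s: 5.35
position: [0.4988, 0.2481, 0.0491]
tool_rot: [0.491, 0.509, -0.491, 0.509]
force: [-0.2, -0.5, 0.3]
finger_gap: 1.002
```

```bash
python3 - <<'E'
from h import *
go([.4985,.246,.044],.033)
E
```

```text
shift [ 5.1 -0.3  2.1] turn [ 0.003 -0.    -0.001] pos [0.4988 0.2481 0.0491] yaw 0.036 t 5.35 F [-0.2 -0.5  0.3] gap 1.002 j7 -0.96
```

Request:
carry_out(rows=[{"x": 3, "y": -0.3, "z": 1.5, "ax": 0.003, "ay": 0, "az": 0, "gripper": 0}, {"x": 1.5, "y": 0, "z": 0, "ax": 0, "ay": 0, "az": 0, "gripper": 0}, {"x": 0, "y": 0, "z": 0, "ax": 0, "ay": 0, "az": 0, "gripper": 0}])

```text
time_s: 5.65
position: [0.4987, 0.2467, 0.0446]
tool_rot: [0.492, 0.508, -0.491, 0.508]
force: [-0.8, 0.4, -0.1]
finger_gap: 1.002
```

```bash
python3 - <<'E'
from h import *
im,H,S,V,c,s=look("pics/w4.png")
p=proj(c,[.4985,.246,.06])[0].astype(int);print(p)
b=blob((V>150)&(S<45),(p[0]-110,p[0]+110,p[1]-110,p[1]+110)); print("slug",rect(c,b,.06), cv2.minEnclosingCircle(b))
go([.4985,.246,.044],.033)
E
```

```text
[317 373]
slug (array([498.1, 247.5,  53.4,  50.5]), np.float64(0.227)) ((317.4221496582031, 371.5002136230469), 83.75873565673828)
shift [ 0.7 -0.2  0.7] turn [-0.    -0.    -0.001] pos [0.4987 0.2467 0.0447] yaw 0.033 t 5.7 F [ 0.3  1.4 -0.2] gap 0.999 j7 -0.96
```

Request:
carry_out(rows=[{"x": 0, "y": 0, "z": 0, "ax": 0, "ay": 0, "az": 0, "gripper": 255}, {"x": 0, "y": 0, "z": 0, "ax": 0, "ay": 0, "az": 0, "gripper": 255}, {"x": 0, "y": 0, "z": 0, "ax": 0, "ay": 0, "az": 0, "gripper": 255}, {"x": 0, "y": 0, "z": 0, "ax": 0, "ay": 0, "az": 0, "gripper": 255}, {"x": 0, "y": 0, "z": 0, "ax": 0, "ay": 0, "az": 0, "gripper": 255}, {"x": 0, "y": 0, "z": 0, "ax": 0, "ay": 0, "az": 0, "gripper": 255}], grip_force=80)

```text
time_s: 6.3
position: [0.4986, 0.2467, 0.0454]
tool_rot: [0.492, 0.508, -0.491, 0.508]
force: [-0.0, 0.1, 0.0]
finger_gap: 0.617
```

```bash
python3 - <<'E'
from h import *
im,H,S,V,c,s=look("pics/w5.png")
p=proj(c,[.4985,.246,.06])[0].astype(int);print(p)
b=blob((V>150)&(S<45),(p[0]-110,p[0]+110,p[1]-110,p[1]+110)); print("slug",rect(c,b,.06), cv2.minEnclosingCircle(b))
go([.4985,.246,.18],.033)
E
```

```text
[317 372]
slug (array([498.8, 247. ,  52.6,  51.4]), np.float64(0.031)) ((318.4239807128906, 366.8895568847656), 82.43800354003906)
shift [-1.346e+02  1.000e-01  7.000e-01] turn [-0.    -0.001 -0.002] pos [0.4986 0.2468 0.0454] yaw 0.033 t 6.35 F [ 0.3  0.4 -0.2] gap 0.616 j7 -0.96
```

Request:
carry_out(rows=[{"x": -10, "y": 0, "z": 0, "ax": 0, "ay": 0, "az": 0, "gripper": 255}, {"x": -25, "y": 0, "z": 0, "ax": 0, "ay": 0, "az": 0, "gripper": 255}, {"x": -35, "y": 0, "z": 0, "ax": 0, "ay": 0, "az": 0, "gripper": 255}, {"x": -35, "y": 0, "z": 0, "ax": 0, "ay": 0, "az": 0, "gripper": 255}, {"x": -30, "y": 2, "z": 5, "ax": 0, "ay": 0, "az": 0, "gripper": 255}, {"x": -10, "y": 6, "z": 15, "ax": 0, "ay": 0, "az": 0, "gripper": 255}, {"x": 0, "y": 10, "z": 28, "ax": 0, "ay": 0, "az": 0, "gripper": 255}, {"x": 0, "y": 15, "z": 40, "ax": 0, "ay": 0, "az": 0, "gripper": 255}, {"x": 0, "y": 15, "z": 40, "ax": 0, "ay": 0, "az": 0, "gripper": 255}, {"x": 0, "y": 15, "z": 40, "ax": 0, "ay": 0, "az": 0, "gripper": 255}, {"x": 0, "y": 15, "z": 40, "ax": 0, "ay": 0, "az": 0, "gripper": 255}, {"x": 0, "y": 15, "z": 40, "ax": 0, "ay": 0, "az": 0, "gripper": 255}, {"x": 0, "y": 15, "z": 40, "ax": 0, "ay": 0, "az": 0, "gripper": 255}, {"x": 0, "y": 15, "z": 40, "ax": 0, "ay": 0, "az": 0, "gripper": 255}, {"x": 0, "y": 15, "z": 40, "ax": 0, "ay": 0, "az": 0, "gripper": 255}, {"x": 0, "y": 10, "z": 30, "ax": 0, "ay": 0, "az": 0, "gripper": 255}, {"x": 0, "y": 5, "z": 15, "ax": 0, "ay": 0, "az": 0, "gripper": 255}, {"x": 0, "y": 0, "z": 5, "ax": 0, "ay": 0, "az": 0, "gripper": 255}, {"x": 0, "y": 0, "z": 0, "ax": 0, "ay": 0, "az": 0, "gripper": 255}])

```text
time_s: 8.25
position: [0.6565, -0.1857, 0.192]
tool_rot: [0.482, 0.516, -0.499, 0.503]
force: [0.5, 0.2, -9.8]
finger_gap: 0.609
```

```bash
python3 - <<'E'
from h import *
im,H,S,V,c,s=look("pics/w6.png")
b=blob((H>100)&(H<125)&(S>120)); print("mat",rect(c,b,.006))
q=cv2.boxPoints(cv2.minAreaRect(b)); print(q.round())
go([.688,-.231,.0414],.05)
E
```

```text
mat (array([ 681.5, -176.5,  108.7,  189.2]), np.float64(0.074))
[[283.  81.]
 [429.  81.]
 [429. 311.]
 [283. 311.]]
shift [149.9  34.   46.9] turn [-0.011  0.003  0.029] pos [ 0.6565 -0.1848  0.1921] yaw 0.039 t 8.3 F [ 0.4 -0.3 -8.7] gap 0.614 j7 -0.06
```

View pics/w6.png

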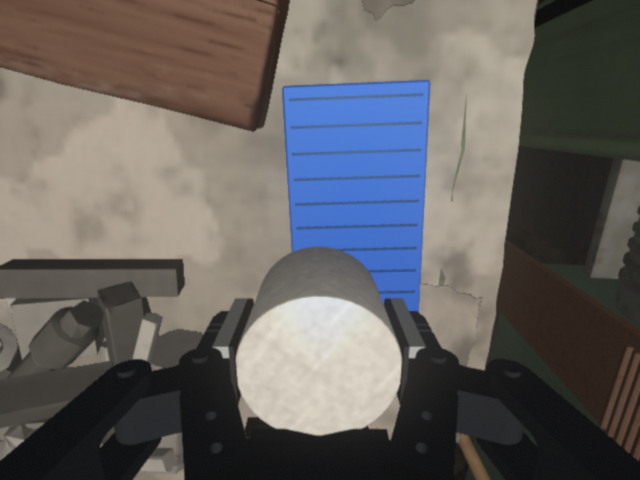

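The mat is visible below at (283-429, 81-311), partly hidden by the slug. It agrees with the top camera, so I'll lower the slug there.

Request:
carry_out(rows=[{"x": 0, "y": 8, "z": 11, "ax": -0.011, "ay": 0.003, "az": 0.029, "gripper": 255}, {"x": 10, "y": 10, "z": 14, "ax": 0, "ay": 0, "az": 0, "gripper": 255}, {"x": 20, "y": 8, "z": 11, "ax": 0, "ay": 0, "az": 0, "gripper": 255}, {"x": 25, "y": 3, "z": 5, "ax": 0, "ay": 0, "az": 0, "gripper": 255}, {"x": 25, "y": 0, "z": 0, "ax": 0, "ay": 0, "az": 0, "gripper": 255}, {"x": 20, "y": 0, "z": 0, "ax": 0, "ay": 0, "az": 0, "gripper": 255}, {"x": 10, "y": 0, "z": 0, "ax": 0, "ay": 0, "az": 0, "gripper": 255}, {"x": 4, "y": 0, "z": 0, "ax": 0, "ay": 0, "az": 0, "gripper": 255}, {"x": 0, "y": 0, "z": 0, "ax": 0, "ay": 0, "az": 0, "gripper": 255}, {"x": 0, "y": 0, "z": 0, "ax": 0, "ay": 0, "az": 0, "gripper": 255}])

```text
time_s: 9.3
position: [0.6951, -0.2229, 0.0722]
tool_rot: [0.487, 0.514, -0.482, 0.517]
force: [0.0, -0.3, -9.3]
finger_gap: 0.614
```

```bash
python3 - <<'E'
from h import *
go([.688,-.231,.0414],.05)
E
```

```text
shift [30.7 -7.9  7.7] turn [ 0.011 -0.001 -0.008] pos [ 0.6951 -0.2229  0.0722] yaw 0.061 t 9.3 F [ 0.  -0.3 -9.3] gap 0.614 j7 -0.05
```

Request:
carry_out(rows=[{"x": 6, "y": -3, "z": 3, "ax": 0.008, "ay": -0.001, "az": -0.008, "gripper": 255}, {"x": 8, "y": -1, "z": 1, "ax": 0, "ay": 0, "az": 0, "gripper": 255}, {"x": 7, "y": 0, "z": 0, "ax": 0, "ay": 0, "az": 0, "gripper": 255}, {"x": 3, "y": 0, "z": 0, "ax": 0, "ay": 0, "az": 0, "gripper": 255}, {"x": 1, "y": 0, "z": 0, "ax": 0, "ay": 0, "az": 0, "gripper": 255}, {"x": 0, "y": 0, "z": 0, "ax": 0, "ay": 0, "az": 0, "gripper": 255}, {"x": 0, "y": 0, "z": 0, "ax": 0, "ay": 0, "az": 0, "gripper": 255}])

```text
time_s: 10.0
position: [0.6927, -0.228, 0.048]
tool_rot: [0.487, 0.512, -0.486, 0.514]
force: [-0.5, 0.5, -8.2]
finger_gap: 0.615
```

```bash
python3 - <<'E'
from h import *
go([.688,-.231,.0414],.05)
E
```

```text
shift [ 6.6 -4.9  2.8] turn [ 0.003  0.002 -0.003] pos [ 0.6927 -0.228   0.048 ] yaw 0.053 t 10.0 F [-0.5  0.5 -8.2] gap 0.615 j7 -0.06
```

Request:
carry_out(rows=[{"x": 2, "y": 0, "z": 0, "ax": 0.003, "ay": 0.002, "az": -0.003, "gripper": 255}, {"x": 2, "y": 0, "z": 0, "ax": 0, "ay": 0, "az": 0, "gripper": 255}, {"x": 1.5, "y": 0, "z": 0, "ax": 0, "ay": 0, "az": 0, "gripper": 255}, {"x": 0.7, "y": 0, "z": 0, "ax": 0, "ay": 0, "az": 0, "gripper": 255}, {"x": 0, "y": 0, "z": 0, "ax": 0, "ay": 0, "az": 0, "gripper": 255}, {"x": 0, "y": 0, "z": 0, "ax": 0, "ay": 0, "az": 0, "gripper": 255}])

```text
time_s: 10.6
position: [0.6931, -0.2279, 0.0418]
tool_rot: [0.488, 0.512, -0.487, 0.512]
force: [0.5, 0.5, -9.8]
finger_gap: 0.614
```

Request:
carry_out(rows=[{"x": 1, "y": 0, "z": 0, "ax": 0, "ay": 0, "az": 0, "gripper": 255}, {"x": 0.3, "y": 0, "z": 0, "ax": 0, "ay": 0, "az": 0, "gripper": 255}, {"x": 0, "y": 0, "z": 0, "ax": 0, "ay": 0, "az": 0, "gripper": 255}])

```text
time_s: 10.9
position: [0.6932, -0.2279, 0.0416]
tool_rot: [0.488, 0.512, -0.487, 0.513]
force: [-1.0, 0.1, -8.6]
finger_gap: 0.613
```

Request:
carry_out(rows=[{"x": 1, "y": 0, "z": 0, "ax": 0, "ay": 0, "az": 0, "gripper": 255}, {"x": 1, "y": 0, "z": 0, "ax": 0, "ay": 0, "az": 0, "gripper": 255}])

```text
time_s: 11.1
position: [0.6933, -0.2279, 0.0415]
tool_rot: [0.488, 0.512, -0.487, 0.513]
force: [-4.2, 1.2, 5.9]
finger_gap: 0.615
```

Contact at z = 0.0415. I'll open, let it settle and go up.

Request:
carry_out(rows=[{"x": 0, "y": 0, "z": 0, "ax": 0, "ay": 0, "az": 0, "gripper": 255}, {"x": 0, "y": 0, "z": 0, "ax": 0, "ay": 0, "az": 0, "gripper": 0}, {"x": 0, "y": 0, "z": 0, "ax": 0, "ay": 0, "az": 0, "gripper": 0}, {"x": 0, "y": 0, "z": 0, "ax": 0, "ay": 0, "az": 0, "gripper": 0}, {"x": 0, "y": 0, "z": 0, "ax": 0, "ay": 0, "az": 0, "gripper": 0}, {"x": 0, "y": 0, "z": 0, "ax": 0, "ay": 0, "az": 0, "gripper": 0}, {"x": -10, "y": 0, "z": 0, "ax": 0, "ay": 0, "az": 0, "gripper": 0}, {"x": -30, "y": 0, "z": 0, "ax": 0, "ay": 0, "az": 0, "gripper": 0}, {"x": -30, "y": 0, "z": 0, "ax": 0, "ay": 0, "az": 0, "gripper": 0}, {"x": -30, "y": 0, "z": 0, "ax": 0, "ay": 0, "az": 0, "gripper": 0}, {"x": -20, "y": 0, "z": 0, "ax": 0, "ay": 0, "az": 0, "gripper": 0}, {"x": 0, "y": 0, "z": 0, "ax": 0, "ay": 0, "az": 0, "gripper": 0}])

```text
time_s: 12.3
position: [0.6958, -0.2277, 0.1709]
tool_rot: [0.489, 0.51, -0.485, 0.515]
force: [0.4, -0.7, 0.0]
finger_gap: 1.002
```

```bash
python3 - <<'E'
from h import *
go([.4955,.3345,.16],-0.002)
E
```

```text
shift [   8.2 -172.1 -571.5] turn [ 0.052  0.002 -0.009] pos [ 0.6958 -0.2277  0.1709] yaw 0.05 t 12.3 F [ 0.4 -0.7  0. ] gap 1.002 j7 -0.0
```

Request:
carry_out(rows=[{"x": 0, "y": -5, "z": -15, "ax": 0.02, "ay": 0.001, "az": -0.005, "gripper": 0}, {"x": 0, "y": -10, "z": -30, "ax": 0.02, "ay": 0.001, "az": 0, "gripper": 0}, {"x": 0, "y": -14, "z": -46, "ax": 0.01, "ay": 0, "az": 0, "gripper": 0}, {"x": 0, "y": -14, "z": -46, "ax": 0, "ay": 0, "az": 0, "gripper": 0}, {"x": 0, "y": -14, "z": -46, "ax": 0, "ay": 0, "az": 0, "gripper": 0}, {"x": 0, "y": -14, "z": -46, "ax": 0, "ay": 0, "az": 0, "gripper": 0}, {"x": 0, "y": -14, "z": -46, "ax": 0, "ay": 0, "az": 0, "gripper": 0}, {"x": 0, "y": -14, "z": -46, "ax": 0, "ay": 0, "az": 0, "gripper": 0}, {"x": 0, "y": -14, "z": -46, "ax": 0, "ay": 0, "az": 0, "gripper": 0}, {"x": 0, "y": -14, "z": -46, "ax": 0, "ay": 0, "az": 0, "gripper": 0}, {"x": 0, "y": -14, "z": -46, "ax": 0, "ay": 0, "az": 0, "gripper": 0}, {"x": 0, "y": -14, "z": -46, "ax": 0, "ay": 0, "az": 0, "gripper": 0}, {"x": 0, "y": -10, "z": -30, "ax": 0, "ay": 0, "az": 0, "gripper": 0}, {"x": 0, "y": -5, "z": -15, "ax": 0, "ay": 0, "az": 0, "gripper": 0}, {"x": 0, "y": -1, "z": -5, "ax": 0, "ay": 0, "az": 0, "gripper": 0}, {"x": 0, "y": 0, "z": 0, "ax": 0, "ay": 0, "az": 0, "gripper": 0}, {"x": 0, "y": 0, "z": 0, "ax": 0, "ay": 0, "az": 0, "gripper": 0}])

```text
time_s: 14.0
position: [0.5158, 0.3441, 0.1624]
tool_rot: [-0.501, -0.498, 0.502, -0.499]
force: [0.1, 0.1, -0.4]
finger_gap: 1.001
```

```bash
cat >> h.py <<'E'
def blockm(V,S,c,xy,zt=.054,r=.034):
    "dark top face inside a window round the expected place"
    a=proj(c,np.array([[xy[0]-r,xy[1]-r,zt],[xy[0]+r,xy[1]+r,zt]])); u=np.sort(a[:,0]).astype(int);v=np.sort(a[:,1]).astype(int)
    return blob((V>68)&(V<135)&(S<45),(max(u[0],0),u[1],max(v[0],0),v[1]))
E
python3 - <<'E'
from h import *
im,H,S,V,c,s=look("pics/w7.png")
b=blockm(V,S,c,(.4955,.3345)); print("block",rect(c,b,.054),cv2.boxPoints(cv2.minAreaRect(b)).round().tolist())
go([.4955,.3345,.09],-0.002)
E
```

```text
block (array([495.2, 335.5,  48.9,  54.8]), np.float64(1.564)) [[241.0, 224.0], [329.0, 224.0], [329.0, 296.0], [241.0, 296.0]]
shift [ 72.4 -20.4   9.2] turn [-0.006  0.003  0.   ] pos [0.5159 0.3438 0.1624] yaw -0.008 t 14.05 F [-0.2 -0.4  0.1] gap 1.0 j7 -0.97
```

View pics/w7.png

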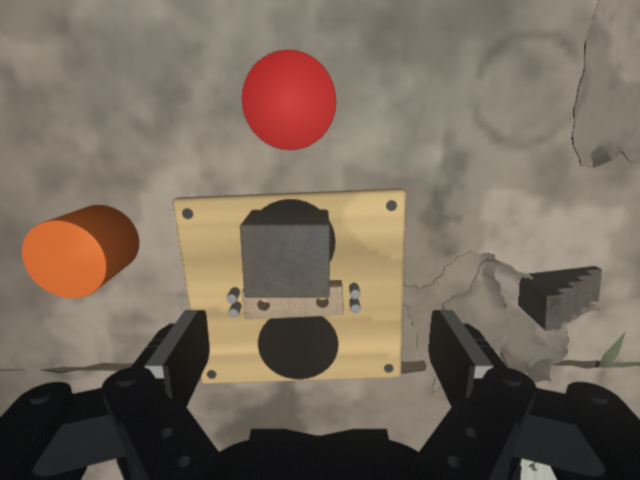

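The slug's inlay is now empty. The block measures (0.4952, 0.3355) with yaw about -0.006, so I'll approach it.

Request:
carry_out(rows=[{"x": 5, "y": -6, "z": 3, "ax": -0.004, "ay": 0.003, "az": 0, "gripper": 0}, {"x": 15, "y": -7, "z": 3, "ax": 0, "ay": 0, "az": 0, "gripper": 0}, {"x": 20, "y": -4, "z": 1, "ax": 0, "ay": 0, "az": 0, "gripper": 0}, {"x": 18, "y": -1, "z": 0, "ax": 0, "ay": 0, "az": 0, "gripper": 0}, {"x": 10, "y": 0, "z": 0, "ax": 0, "ay": 0, "az": 0, "gripper": 0}, {"x": 3, "y": 0, "z": 0, "ax": 0, "ay": 0, "az": 0, "gripper": 0}, {"x": 0, "y": 0, "z": 0, "ax": 0, "ay": 0, "az": 0, "gripper": 0}, {"x": 0, "y": 0, "z": 0, "ax": 0, "ay": 0, "az": 0, "gripper": 0}])

```text
time_s: 14.85
position: [0.5, 0.3267, 0.089]
tool_rot: [-0.504, -0.495, 0.504, -0.497]
force: [0.3, -1.1, -0.6]
finger_gap: 1.0
```

```bash
python3 - <<'E'
from h import *
im,H,S,V,c,s=look("pics/w8.png")
b=blockm(V,S,c,(.4952,.3352)); print("block",rect(c,b,.054),cv2.boxPoints(cv2.minAreaRect(b)).round().tolist())
go([.4952,.3352,.041],-0.004)
E
```

```text
block (array([494.7, 335.2,  49.2,  54.8]), np.float64(1.568)) [[240.0, 230.0], [369.0, 229.0], [370.0, 332.0], [241.0, 333.0]]
shift [48.1 -5.1 -8.5] turn [-0.011  0.002 -0.001] pos [0.5001 0.3267 0.0891] yaw -0.015 t 14.9 F [-0.1  1.  -0.3] gap 1.0 j7 -1.03
```

Request:
carry_out(rows=[{"x": 4, "y": -2.5, "z": -4, "ax": -0.008, "ay": 0.002, "az": 0, "gripper": 0}, {"x": 10, "y": -2, "z": -2, "ax": 0, "ay": 0, "az": 0, "gripper": 0}, {"x": 11, "y": -0.5, "z": 0, "ax": 0, "ay": 0, "az": 0, "gripper": 0}, {"x": 8, "y": 0, "z": 0, "ax": 0, "ay": 0, "az": 0, "gripper": 0}, {"x": 4, "y": 0, "z": 0, "ax": 0, "ay": 0, "az": 0, "gripper": 0}, {"x": 1, "y": 0, "z": 0, "ax": 0, "ay": 0, "az": 0, "gripper": 0}, {"x": 0, "y": 0, "z": 0, "ax": 0, "ay": 0, "az": 0, "gripper": 0}])

```text
time_s: 15.6
position: [0.495, 0.3342, 0.0484]
tool_rot: [0.502, 0.498, -0.5, 0.499]
force: [-0.0, -0.4, 0.0]
finger_gap: 1.001
```

```bash
python3 - <<'E'
from h import *
go([.4948,.3352,.041],-0.004)
E
```

```text
shift [ 7.4 -0.2 -1. ] turn [-0.002 -0.001 -0.003] pos [0.495  0.3342 0.0484] yaw -0.006 t 15.6 F [-0.  -0.4  0. ] gap 1.001 j7 -1.06
```

Request:
carry_out(rows=[{"x": 3, "y": 0, "z": -0.5, "ax": -0.001, "ay": -0.001, "az": -0.003, "gripper": 0}, {"x": 3, "y": 0, "z": 0, "ax": 0, "ay": 0, "az": 0, "gripper": 0}, {"x": 1, "y": 0, "z": 0, "ax": 0, "ay": 0, "az": 0, "gripper": 0}, {"x": 0, "y": 0, "z": 0, "ax": 0, "ay": 0, "az": 0, "gripper": 0}])

```text
time_s: 16.0
position: [0.4955, 0.3348, 0.0414]
tool_rot: [0.502, 0.499, -0.501, 0.499]
force: [-0.1, 0.3, -0.3]
finger_gap: 1.002
```

```bash
python3 - <<'E'
from h import *
im,H,S,V,c,s=look("pics/w9.png")
b=blockm(V,S,c,(.4948,.3352)); print("block",rect(c,b,.054),cv2.boxPoints(cv2.minAreaRect(b)).round().tolist())
go([.4948,.3352,.041],-0.004)
E
```

```text
block (array([494.9, 334.9,  49.8,  55.1]), np.float64(1.565)) [[227.0, 428.0], [227.0, 297.0], [404.0, 297.0], [404.0, 428.0]]
shift [ 0.4 -0.7 -0.4] turn [-0.001 -0.001 -0.   ] pos [0.4955 0.3348 0.0414] yaw -0.005 t 16.05 F [ 0.4  0.6 -0.2] gap 0.998 j7 -1.07
```

Request:
carry_out(rows=[{"x": 0, "y": 0, "z": 0, "ax": 0, "ay": 0, "az": 0, "gripper": 255}, {"x": 0, "y": 0, "z": 0, "ax": 0, "ay": 0, "az": 0, "gripper": 255}, {"x": 0, "y": 0, "z": 0, "ax": 0, "ay": 0, "az": 0, "gripper": 255}, {"x": 0, "y": 0, "z": 0, "ax": 0, "ay": 0, "az": 0, "gripper": 255}, {"x": 0, "y": 0, "z": 0, "ax": 0, "ay": 0, "az": 0, "gripper": 255}, {"x": 0, "y": 0, "z": 0, "ax": 0, "ay": 0, "az": 0, "gripper": 255}], grip_force=80)

```text
time_s: 16.65
position: [0.4952, 0.3348, 0.042]
tool_rot: [0.502, 0.499, -0.501, 0.499]
force: [-0.6, -0.3, 0.9]
finger_gap: 0.648
```

```bash
python3 - <<'E'
from h import *
im,H,S,V,c,s=look("pics/w10.png")
b=blockm(V,S,c,(.4948,.3352)); print("block",rect(c,b,.054),cv2.boxPoints(cv2.minAreaRect(b)).round().tolist())
go([.686,-.136,.041],-0.004)
E
```

```text
block (array([497.2, 335.3,  49.1,  66.4]), np.float64(1.565)) [[221.0, 296.0], [427.0, 296.0], [427.0, 425.0], [221.0, 425.0]]
shift [  0.6 193.1 469.9] turn [-0.001 -0.001 -0.   ] pos [0.4952 0.3348 0.0421] yaw -0.005 t 16.7 F [-0.1 -0.1  0.4] gap 0.649 j7 -1.07
```

Request:
carry_out(rows=[{"x": -10, "y": 0, "z": 0, "ax": 0, "ay": 0, "az": 0, "gripper": 255}, {"x": -25, "y": 0, "z": 0, "ax": 0, "ay": 0, "az": 0, "gripper": 255}, {"x": -35, "y": 0, "z": 0, "ax": 0, "ay": 0, "az": 0, "gripper": 255}, {"x": -35, "y": 0, "z": 0, "ax": 0, "ay": 0, "az": 0, "gripper": 255}, {"x": -30, "y": 2, "z": 5, "ax": 0, "ay": 0, "az": 0, "gripper": 255}, {"x": -10, "y": 6, "z": 15, "ax": 0, "ay": 0, "az": 0, "gripper": 255}, {"x": 0, "y": 12, "z": 28, "ax": 0, "ay": 0, "az": 0, "gripper": 255}, {"x": 0, "y": 18, "z": 43, "ax": 0, "ay": 0, "az": 0, "gripper": 255}, {"x": 0, "y": 18, "z": 43, "ax": 0, "ay": 0, "az": 0, "gripper": 255}, {"x": 0, "y": 18, "z": 43, "ax": 0, "ay": 0, "az": 0, "gripper": 255}, {"x": 0, "y": 18, "z": 43, "ax": 0, "ay": 0, "az": 0, "gripper": 255}, {"x": 0, "y": 18, "z": 43, "ax": 0, "ay": 0, "az": 0, "gripper": 255}, {"x": 0, "y": 18, "z": 43, "ax": 0, "ay": 0, "az": 0, "gripper": 255}, {"x": 0, "y": 18, "z": 43, "ax": 0, "ay": 0, "az": 0, "gripper": 255}, {"x": 0, "y": 18, "z": 43, "ax": 0, "ay": 0, "az": 0, "gripper": 255}, {"x": 0, "y": 14, "z": 30, "ax": 0, "ay": 0, "az": 0, "gripper": 255}, {"x": 0, "y": 7, "z": 15, "ax": 0, "ay": 0, "az": 0, "gripper": 255}, {"x": 0, "y": 1, "z": 5, "ax": 0, "ay": 0, "az": 0, "gripper": 255}, {"x": 0, "y": 0, "z": 0, "ax": 0, "ay": 0, "az": 0, "gripper": 255}, {"x": 0, "y": 0, "z": 0, "ax": 0, "ay": 0, "az": 0, "gripper": 255}])

```text
time_s: 18.7
position: [0.6731, -0.1287, 0.1869]
tool_rot: [-0.491, -0.506, 0.508, -0.495]
force: [0.2, 1.0, -8.6]
finger_gap: 0.644
```

```bash
python3 - <<'E'
from h import *
go([.686,-.136,.06],0.02)
E
```

```text
shift [126.6  16.5   6.5] turn [-0.019  0.006  0.029] pos [ 0.6731 -0.1287  0.1869] yaw 0.001 t 18.7 F [ 0.2  1.  -8.6] gap 0.644 j7 -0.17
```

Request:
carry_out(rows=[{"x": 8, "y": 5, "z": 2, "ax": -0.013, "ay": 0.004, "az": 0.02, "gripper": 255}, {"x": 18, "y": 6, "z": 3, "ax": 0, "ay": 0, "az": 0, "gripper": 255}, {"x": 25, "y": 3, "z": 0, "ax": 0, "ay": 0, "az": 0, "gripper": 255}, {"x": 25, "y": 1, "z": 0, "ax": 0, "ay": 0, "az": 0, "gripper": 255}, {"x": 25, "y": 0, "z": 0, "ax": 0, "ay": 0, "az": 0, "gripper": 255}, {"x": 15, "y": 0, "z": 0, "ax": 0, "ay": 0, "az": 0, "gripper": 255}, {"x": 6, "y": 0, "z": 0, "ax": 0, "ay": 0, "az": 0, "gripper": 255}, {"x": 2, "y": 0, "z": 0, "ax": 0, "ay": 0, "az": 0, "gripper": 255}, {"x": 0, "y": 0, "z": 0, "ax": 0, "ay": 0, "az": 0, "gripper": 255}, {"x": 0, "y": 0, "z": 0, "ax": 0, "ay": 0, "az": 0, "gripper": 255}])

```text
time_s: 19.7
position: [0.6879, -0.1187, 0.0572]
tool_rot: [0.491, 0.511, -0.494, 0.504]
force: [0.4, -0.7, -8.6]
finger_gap: 0.643
```

```bash
python3 - <<'E'
from h import *
go([.686,-.136,.038],0.02)
E
```

```text
shift [19.2 -2.2 17.3] turn [ 0.009 -0.004  0.01 ] pos [ 0.6879 -0.1187  0.0572] yaw 0.029 t 19.7 F [ 0.4 -0.7 -8.6] gap 0.643 j7 -0.22
```

Request:
carry_out(rows=[{"x": 1, "y": -1, "z": 5, "ax": 0, "ay": 0, "az": 0, "gripper": 255}, {"x": 5, "y": 0, "z": 6, "ax": 0, "ay": 0, "az": 0, "gripper": 255}, {"x": 4, "y": 0, "z": 3, "ax": 0, "ay": 0, "az": 0, "gripper": 255}, {"x": 3, "y": 0, "z": 0, "ax": 0, "ay": 0, "az": 0, "gripper": 255}, {"x": 2, "y": 0, "z": 0, "ax": 0, "ay": 0, "az": 0.005, "gripper": 255}, {"x": 1, "y": 0, "z": 0, "ax": 0, "ay": 0, "az": 0, "gripper": 255}, {"x": 0, "y": 0, "z": 0, "ax": 0, "ay": 0, "az": 0, "gripper": 255}, {"x": 0, "y": 0, "z": 0, "ax": 0, "ay": 0, "az": 0, "gripper": 255}])

```text
time_s: 20.5
position: [0.6883, -0.1355, 0.0425]
tool_rot: [0.494, 0.508, -0.493, 0.506]
force: [0.1, -0.1, -8.2]
finger_gap: 0.641
```

```bash
python3 - <<'E'
from h import *
go([.686,-.136,.038],0.03)
E
```

```text
shift [ 4.5 -2.3  0.5] turn [-0.003 -0.002  0.   ] pos [ 0.6883 -0.1355  0.0425] yaw 0.027 t 20.5 F [ 0.1 -0.1 -8.2] gap 0.641 j7 -0.21
```

Request:
carry_out(rows=[{"x": 1.5, "y": 0, "z": 0, "ax": 0, "ay": 0, "az": 0, "gripper": 255}, {"x": 1.5, "y": 0, "z": 0, "ax": 0, "ay": 0, "az": 0, "gripper": 255}, {"x": 1, "y": 0, "z": 0, "ax": 0, "ay": 0, "az": 0, "gripper": 255}, {"x": 0.7, "y": 0, "z": 0, "ax": 0, "ay": 0, "az": 0, "gripper": 255}, {"x": 0.7, "y": 0, "z": 0, "ax": 0, "ay": 0, "az": 0, "gripper": 255}])

```text
time_s: 21.0
position: [0.6887, -0.1348, 0.0382]
tool_rot: [0.493, 0.507, -0.492, 0.507]
force: [-3.6, 1.0, 3.9]
finger_gap: 0.646
```

Request:
carry_out(rows=[{"x": 0, "y": 0, "z": 0, "ax": 0, "ay": 0, "az": 0, "gripper": 0}, {"x": 0, "y": 0, "z": 0, "ax": 0, "ay": 0, "az": 0, "gripper": 0}, {"x": 0, "y": 0, "z": 0, "ax": 0, "ay": 0, "az": 0, "gripper": 0}, {"x": 0, "y": 0, "z": 0, "ax": 0, "ay": 0, "az": 0, "gripper": 0}, {"x": -10, "y": 0, "z": 0, "ax": 0, "ay": 0, "az": 0, "gripper": 0}, {"x": -30, "y": 0, "z": 0, "ax": 0, "ay": 0, "az": 0, "gripper": 0}, {"x": -40, "y": 0, "z": 0, "ax": 0, "ay": 0, "az": 0, "gripper": 0}, {"x": -35, "y": 0, "z": 0, "ax": 0, "ay": 0, "az": 0, "gripper": 0}, {"x": -20, "y": 0, "z": 0, "ax": -0.1, "ay": 0, "az": 0, "gripper": 0}, {"x": 0, "y": 0, "z": 0, "ax": -0.145, "ay": 0, "az": 0, "gripper": 0}, {"x": 0, "y": 0, "z": 0, "ax": -0.145, "ay": 0, "az": 0, "gripper": 0}, {"x": 0, "y": 0, "z": 0, "ax": -0.145, "ay": 0, "az": 0, "gripper": 0}, {"x": 0, "y": 0, "z": 0, "ax": -0.145, "ay": 0, "az": 0, "gripper": 0}, {"x": 0, "y": 0, "z": 0, "ax": -0.145, "ay": 0, "az": 0, "gripper": 0}, {"x": 0, "y": 0, "z": 0, "ax": -0.145, "ay": 0, "az": 0, "gripper": 0}, {"x": 0, "y": 0, "z": 0, "ax": -0.145, "ay": 0, "az": 0, "gripper": 0}, {"x": 0, "y": 0, "z": 0, "ax": -0.145, "ay": 0, "az": 0, "gripper": 0}, {"x": 0, "y": 0, "z": 0, "ax": -0.145, "ay": 0, "az": 0, "gripper": 0}, {"x": 0, "y": 0, "z": 0, "ax": -0.1, "ay": 0, "az": 0, "gripper": 0}, {"x": 0, "y": 0, "z": 0, "ax": 0, "ay": 0, "az": 0, "gripper": 0}])

```text
time_s: 23.0
position: [0.6925, -0.1363, 0.1962]
tool_rot: [-0.007, 0.7, 0.004, 0.714]
force: [-0.1, -1.0, -0.0]
finger_gap: 1.001
```

```bash
python3 - <<'E'
from h import *
go([.48,.291,.13],1.608)
print(ctrl.get_state()["joints"].round(2))
E
```

```text
shift [  60.3  430.9 -206.8] turn [-0.021  0.018  0.005] pos [ 0.6925 -0.1363  0.1962] yaw 1.587 t 23.0 F [-0.1 -1.  -0. ] gap 1.001 j7 1.14
[ 0.58  0.75 -0.79  1.68  0.63  0.96  1.14]
```

Request:
carry_out(rows=[{"x": 0, "y": 12, "z": -6, "ax": -0.015, "ay": 0.014, "az": 0.005, "gripper": 0}, {"x": 0, "y": 25, "z": -12, "ax": 0, "ay": 0, "az": 0, "gripper": 0}, {"x": 0, "y": 40, "z": -19, "ax": 0, "ay": 0, "az": 0, "gripper": 0}, {"x": 0, "y": 40, "z": -19, "ax": 0, "ay": 0, "az": 0, "gripper": 0}, {"x": 0, "y": 40, "z": -19, "ax": 0, "ay": 0, "az": 0, "gripper": 0}, {"x": 0, "y": 40, "z": -19, "ax": 0, "ay": 0, "az": 0, "gripper": 0}, {"x": 0, "y": 40, "z": -19, "ax": 0, "ay": 0, "az": 0, "gripper": 0}, {"x": 0, "y": 40, "z": -19, "ax": 0, "ay": 0, "az": 0, "gripper": 0}, {"x": 0, "y": 40, "z": -19, "ax": 0, "ay": 0, "az": 0, "gripper": 0}, {"x": 10, "y": 40, "z": -19, "ax": 0, "ay": 0, "az": 0, "gripper": 0}, {"x": 20, "y": 35, "z": -17, "ax": 0, "ay": 0, "az": 0, "gripper": 0}, {"x": 17, "y": 20, "z": -10, "ax": 0, "ay": 0, "az": 0, "gripper": 0}, {"x": 8, "y": 8, "z": -4, "ax": 0, "ay": 0, "az": 0, "gripper": 0}, {"x": 2, "y": 2, "z": 0, "ax": 0, "ay": 0, "az": 0, "gripper": 0}, {"x": 0, "y": 0, "z": 0, "ax": 0, "ay": 0, "az": 0, "gripper": 0}, {"x": 0, "y": 0, "z": 0, "ax": 0, "ay": 0, "az": 0, "gripper": 0}])

```text
time_s: 24.6
position: [0.4688, 0.3065, 0.1437]
tool_rot: [0.001, 0.706, 0.0, 0.709]
force: [-0.4, -0.3, -0.1]
finger_gap: 0.999
```

```bash
python3 - <<'E'
from h import *
im,H,S,V,c,s=look("pics/w11.png")
go([.497,.291,.08],1.608)
print(s["joints"].round(2),s["position"],s["tool_rot"])
look("pics/t1.png","top")
E
```

```text
shift [ 63.9 -15.5  27.6] turn [-0.038  0.005 -0.002] pos [0.4691 0.3064 0.1438] yaw 1.57 t 24.65 F [-0.2 -1.2 -0.4] gap 1.0 j7 0.21
[-0.2   0.65 -0.72  2.05  0.68  0.69  0.21] [0.46882699 0.30654834 0.1437188 ] [6.83383294e-04 7.05561416e-01 4.82046158e-04 7.08648283e-01]
```

View pics/w11.png

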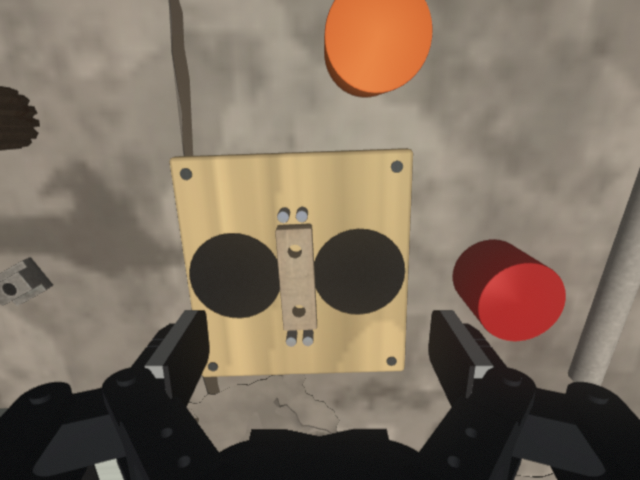

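The strap is now clear, with corners near (276,226), (312,224), (317,330) and (283,332). Both inlays are empty. I'll measure the strap.

```bash
python3 - <<'E'
from h import *
im=cv2.imread("pics/w11.png");H,S,V=cv2.split(cv2.cvtColor(im,cv2.COLOR_BGR2HSV))
c=cam("wrist",dict(position=np.array([0.46882699,0.30654834,0.1437188]),tool_rot=[6.83383294e-04,7.05561416e-01,4.82046158e-04,7.08648283e-01]))
P=ray(c,[(277,229),(312,227),(317,330),(283,332)],.024);d=P[2]-P[1]+P[3]-P[0];print("strap",P.mean(0).round(4),"len dir",np.arctan2(d[1],d[0]).round(3),np.linalg.norm(P[1]-P[0]),np.linalg.norm(P[1]-P[2]))
for n,w in(("in-",(185,275,225,325)),("in+",(318,410,225,318))): print(n,rect(c,blob(V<70,w),.01))
h=ray(c,[(186,174),(397,167),(392,361),(213,367)],.01);d=h[3]-h[0]+h[2]-h[1];print("holes",h.mean(0).round(4),np.arctan2(d[1],d[0]))
go([.497,.291,.08],1.608)
E
```

```text
strap [0.4967 0.2917 0.024 ] len dir 0.032 0.022813589765232994 0.07596683302836409
in- (array([498.6, 244. ,  60.2,  63.9]), np.float64(1.535))
in+ (array([495.7, 336.2,  61. ,  63.1]), np.float64(1.57))
holes [0.4978 0.2908 0.01  ] 0.03511327868401591
shift [ 63.9 -15.2  27.4] turn [-0.038  0.005 -0.002] pos [0.4693 0.3062 0.1438] yaw 1.57 t 24.7 F [-0.1  0.3  0.2] gap 1.003 j7 0.21
```

Request:
carry_out(rows=[{"x": 6, "y": -5, "z": 9, "ax": -0.02, "ay": 0.005, "az": -0.002, "gripper": 0}, {"x": 14, "y": -5, "z": 9, "ax": -0.01, "ay": 0, "az": 0, "gripper": 0}, {"x": 17, "y": -2, "z": 4, "ax": 0, "ay": 0, "az": 0, "gripper": 0}, {"x": 14, "y": -1, "z": 2, "ax": 0, "ay": 0, "az": 0, "gripper": 0}, {"x": 7, "y": 0, "z": 0, "ax": 0, "ay": 0, "az": 0, "gripper": 0}, {"x": 2, "y": 0, "z": 0, "ax": 0, "ay": 0, "az": 0, "gripper": 0}, {"x": 0, "y": 0, "z": 0, "ax": 0, "ay": 0, "az": 0, "gripper": 0}, {"x": 0, "y": 0, "z": 0, "ax": 0, "ay": 0, "az": 0, "gripper": 0}])

```text
time_s: 25.5
position: [0.4958, 0.2899, 0.0793]
tool_rot: [-0.008, 0.707, 0.008, 0.707]
force: [-0.2, -0.5, 1.4]
finger_gap: 1.003
```

```bash
python3 - <<'E'
from h import *
im,H,S,V,c,s=look("pics/w12.png")
go([.4967,.2912,.037],1.606)
p=proj(c,[.4967,.2915,.024])[0].astype(int)
cv2.imwrite("pics/w12c.png",im[max(p[1]-150,0):p[1]+150,p[0]-200:p[0]+200]);print(p,s["position"])
E
```

```text
shift [42.4  1.3  0.9] turn [-0.012 -0.     0.001] pos [0.4958 0.29   0.0794] yaw 1.594 t 25.55 F [1.1 0.8 0. ] gap 0.999 j7 0.19
[323 285] [0.49582019 0.28990055 0.07927495]
```

View pics/w12c.png

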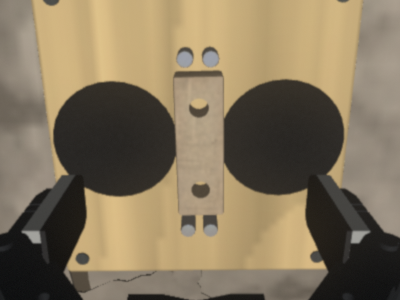

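Request:
carry_out(rows=[{"x": 5, "y": 0.8, "z": 0.5, "ax": -0.009, "ay": 0, "az": 0.001, "gripper": 0}, {"x": 10, "y": 0.5, "z": 0.3, "ax": 0, "ay": 0, "az": 0, "gripper": 0}, {"x": 10, "y": 0, "z": 0, "ax": 0, "ay": 0, "az": 0, "gripper": 0}, {"x": 7, "y": 0, "z": 0, "ax": 0, "ay": 0, "az": 0, "gripper": 0}, {"x": 4, "y": 0, "z": 0, "ax": 0, "ay": 0, "az": 0, "gripper": 0}, {"x": 1, "y": 0, "z": 0, "ax": 0, "ay": 0, "az": 0, "gripper": 0}, {"x": 0, "y": 0, "z": 0, "ax": 0, "ay": 0, "az": 0, "gripper": 0}])

```text
time_s: 26.25
position: [0.4966, 0.2921, 0.0397]
tool_rot: [-0.012, 0.707, 0.012, 0.707]
force: [0.9, -0.4, 0.1]
finger_gap: 0.998
```

```bash
python3 - <<'E'
from h import *
go([.4967,.2916,.037],1.606)
E
```

```text
shift [ 2.7 -0.5  0. ] turn [-0.002  0.001 -0.001] pos [0.4966 0.2921 0.0397] yaw 1.604 t 26.25 F [ 0.9 -0.4  0.1] gap 0.998 j7 0.13
```

Request:
carry_out(rows=[{"x": 2, "y": -0.3, "z": 0, "ax": 0, "ay": 0, "az": 0, "gripper": 0}, {"x": 0.5, "y": 0, "z": 0, "ax": 0, "ay": 0, "az": 0, "gripper": 60}, {"x": 0, "y": 0, "z": 0, "ax": 0, "ay": 0, "az": 0, "gripper": 120}, {"x": 0, "y": 0, "z": 0, "ax": 0, "ay": 0, "az": 0, "gripper": 160}, {"x": 0, "y": 0, "z": 0, "ax": 0, "ay": 0, "az": 0, "gripper": 255}, {"x": 0, "y": 0, "z": 0, "ax": 0, "ay": 0, "az": 0, "gripper": 255}, {"x": 0, "y": 0, "z": 0, "ax": 0, "ay": 0, "az": 0, "gripper": 255}, {"x": 0, "y": 0, "z": 0, "ax": 0, "ay": 0, "az": 0, "gripper": 255}, {"x": 0, "y": 0, "z": 0, "ax": 0, "ay": 0, "az": 0, "gripper": 255}], grip_force=50)

```text
time_s: 27.15
position: [0.4971, 0.2919, 0.038]
tool_rot: [-0.011, 0.706, 0.012, 0.708]
force: [1.0, -0.7, 1.1]
finger_gap: 0.265
```

```bash
python3 - <<'E'
from h import *
im,H,S,V,c,s=look("pics/w13.png")
go([.682,.065,.16],1.606)
c=cam("top");im=cv2.imread("pics/t1.png")
print(s["joints"].round(2))
E
```

```text
shift [-122.  -232.7  177.5] turn [-0.002  0.002 -0.002] pos [0.4971 0.2919 0.038 ] yaw 1.604 t 27.2 F [-0.3 -0.5 -0.8] gap 0.263 j7 0.13
[-0.25  0.81 -0.57  2.06  0.88  0.53  0.13]
```

The strap is gripped (gap matches 24 mm). I'll lift it and turn it.

Request:
carry_out(rows=[{"x": -6, "y": 0, "z": 0, "ax": 0, "ay": 0, "az": 0, "gripper": 255}, {"x": -15, "y": 0, "z": 0, "ax": 0, "ay": 0, "az": 0, "gripper": 255}, {"x": -35, "y": 0, "z": 0, "ax": 0, "ay": 0, "az": 0, "gripper": 255}, {"x": -35, "y": 0, "z": 0, "ax": 0, "ay": 0, "az": 0, "gripper": 255}, {"x": -20, "y": 0, "z": 0, "ax": 0, "ay": 0, "az": 0, "gripper": 255}, {"x": -5, "y": 0, "z": 0, "ax": 0.06, "ay": 0, "az": 0, "gripper": 255}, {"x": 0, "y": 0, "z": 0, "ax": 0.14, "ay": 0, "az": 0, "gripper": 255}, {"x": 0, "y": 0, "z": 0, "ax": 0.145, "ay": 0, "az": 0, "gripper": 255}, {"x": 0, "y": 0, "z": 0, "ax": 0.145, "ay": 0, "az": 0, "gripper": 255}, {"x": 0, "y": 0, "z": 0, "ax": 0.145, "ay": 0, "az": 0, "gripper": 255}, {"x": 0, "y": 0, "z": 0, "ax": 0.145, "ay": 0, "az": 0, "gripper": 255}, {"x": 0, "y": 0, "z": 0, "ax": 0.145, "ay": 0, "az": 0, "gripper": 255}, {"x": 0, "y": 0, "z": 0, "ax": 0.145, "ay": 0, "az": 0, "gripper": 255}, {"x": 0, "y": 0, "z": 0, "ax": 0.145, "ay": 0, "az": 0, "gripper": 255}, {"x": 0, "y": 0, "z": 0, "ax": 0.145, "ay": 0, "az": 0, "gripper": 255}, {"x": 0, "y": 0, "z": 0, "ax": 0.14, "ay": 0, "az": 0, "gripper": 255}, {"x": 0, "y": 0, "z": 0, "ax": 0.06, "ay": 0, "az": 0, "gripper": 255}, {"x": 0, "y": 0, "z": 0, "ax": 0, "ay": 0, "az": 0, "gripper": 255}])

```text
time_s: 29.0
position: [0.4924, 0.2934, 0.1783]
tool_rot: [0.506, 0.5, -0.498, 0.495]
force: [-0.9, 0.4, -2.0]
finger_gap: 0.263
```

```bash
python3 - <<'E'
from h import *
go([.682,.12,.15],.074)
print(ctrl.get_state()["joints"].round(2))
E
```

```text
shift [ 26.8 191.  172.1] turn [-0.083 -0.012 -0.003] pos [0.4924 0.2934 0.1783] yaw -0.009 t 29.0 F [-0.9  0.4 -2. ] gap 0.263 j7 -0.92
[-0.4   0.53 -0.33  2.01  0.27  0.62 -0.92]
```

Request:
carry_out(rows=[{"x": 0, "y": 8, "z": 7, "ax": -0.04, "ay": -0.006, "az": -0.003, "gripper": 255}, {"x": 0, "y": 18, "z": 16, "ax": -0.03, "ay": -0.006, "az": 0, "gripper": 255}, {"x": 0, "y": 30, "z": 27, "ax": 0, "ay": 0, "az": 0, "gripper": 255}, {"x": 0, "y": 30, "z": 27, "ax": 0, "ay": 0, "az": 0, "gripper": 255}, {"x": 0, "y": 30, "z": 27, "ax": 0, "ay": 0, "az": 0, "gripper": 255}, {"x": 4, "y": 30, "z": 27, "ax": 0, "ay": 0, "az": 0, "gripper": 255}, {"x": 10, "y": 22, "z": 20, "ax": 0, "ay": 0, "az": 0, "gripper": 255}, {"x": 8, "y": 10, "z": 9, "ax": 0, "ay": 0, "az": 0, "gripper": 255}, {"x": 2, "y": 3, "z": 3, "ax": 0, "ay": 0, "az": 0, "gripper": 255}, {"x": 0, "y": 0, "z": 0, "ax": 0, "ay": 0, "az": 0, "gripper": 255}, {"x": 0, "y": 0, "z": 0, "ax": 0, "ay": 0, "az": 0, "gripper": 255}])

```text
time_s: 30.1
position: [0.6864, 0.1432, 0.1601]
tool_rot: [0.478, 0.526, -0.474, 0.52]
force: [-1.1, 1.3, -1.7]
finger_gap: 0.258
```

```bash
python3 - <<'E'
from h import *
im,H,S,V,c,s=look("pics/w14.png")
go([.682,.065,.06],.074);np.save("s14.npy",np.r_[s["position"],s["tool_rot"]])
print("blobs",rect(c,blob((V>150)&(S<40)),.012))
E
```

```text
shift [ 99.5 -11.6  78.7] turn [ 0.02  -0.009  0.001] pos [0.6863 0.1435 0.1602] yaw 0.094 t 30.15 F [-0.4  0.6 -0.8] gap 0.264 j7 -0.47
blobs (array([718.4, 178.6, 150.3, 199.9]), np.float64(1.032))
```

View pics/w14.png

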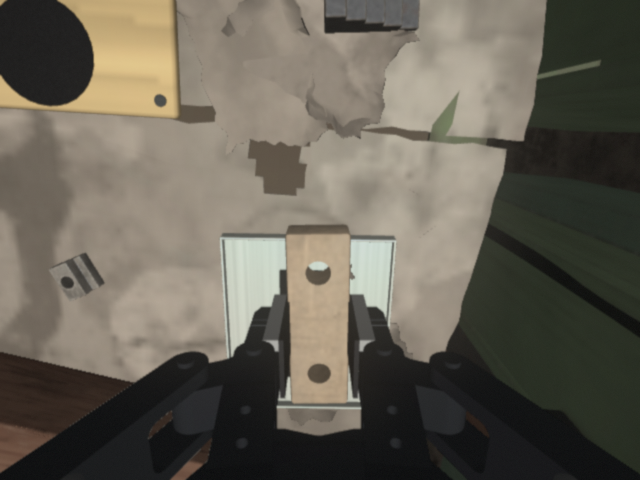

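The held strap hides the tray here. Shifting toward -y will bring the tray into the upper part of the picture.

Request:
carry_out(rows=[{"x": 0, "y": -4, "z": 10, "ax": 0.015, "ay": -0.009, "az": 0, "gripper": 255}, {"x": 0, "y": -3, "z": 25, "ax": 0, "ay": 0, "az": 0, "gripper": 255}, {"x": 0, "y": -3, "z": 35, "ax": 0, "ay": 0, "az": 0, "gripper": 255}, {"x": 0, "y": -2, "z": 35, "ax": 0, "ay": 0, "az": 0, "gripper": 255}, {"x": 0, "y": 0, "z": 25, "ax": 0, "ay": 0, "az": 0, "gripper": 255}, {"x": 0, "y": 0, "z": 10, "ax": 0, "ay": 0, "az": 0, "gripper": 255}, {"x": 0, "y": 0, "z": 3, "ax": 0, "ay": 0, "az": 0, "gripper": 255}, {"x": 0, "y": 0, "z": 0, "ax": 0, "ay": 0, "az": 0, "gripper": 255}, {"x": 0, "y": 0, "z": 0, "ax": 0, "ay": 0, "az": 0, "gripper": 255}])

```text
time_s: 31.05
position: [0.6808, 0.005, 0.1639]
tool_rot: [0.477, 0.522, -0.476, 0.522]
force: [-0.5, 0.1, -0.7]
finger_gap: 0.262
```

```bash
python3 - <<'E'
from h import *
im,H,S,V,c,s=look("pics/w15.png");np.save("s15.npy",np.r_[s["position"],s["tool_rot"]])
p=proj(c,[.682,.065,.007])[0].astype(int);print(p)
a=(V<60)&(S<120); b=blob(a,(max(p[0]-90,0),p[0]+90,max(p[1]-120,0),p[1]+110)); print("pad",rect(c,b,.007),cv2.boxPoints(cv2.minAreaRect(b)).round().tolist())
go([.682,.065,.06],.074)
E
```

```text
[327 146]
pad (array([682.8,  90.6,  41.5,  40.7]), np.float64(0.078)) [[302.0, 76.0], [364.0, 76.0], [364.0, 139.0], [302.0, 139.0]]
shift [104.    6.6 -59.1] turn [ 0.018 -0.001 -0.001] pos [0.6808 0.0054 0.1639] yaw 0.092 t 31.1 F [ 0.   0.5 -1.6] gap 0.26 j7 -0.3
```

View pics/w15.png

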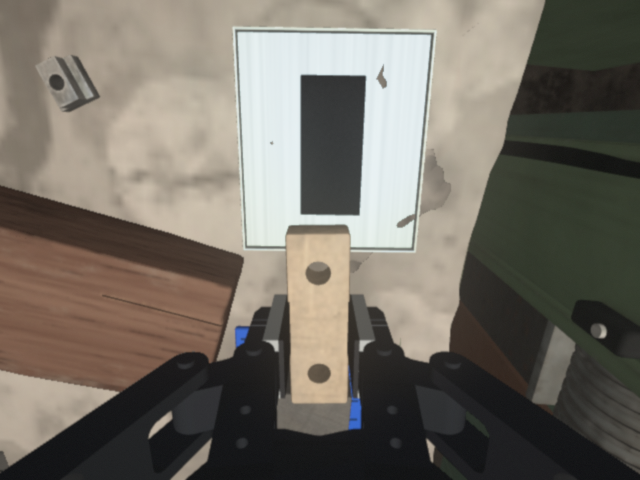

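The pad is fully visible at (301,75), (366,76), (359,215), (301,214). The held strap's holes are at (318,272) and (319,373). I'll compute both.

```bash
python3 - <<'E'
from h import *
im=cv2.imread("pics/w15.png");H,S,V=cv2.split(cv2.cvtColor(im,cv2.COLOR_BGR2HSV));a=np.load("s15.npy");c=cam("wrist",dict(position=a[:3],tool_rot=a[3:]))
print("pad",rect(c,blob((V<60)&(S<120),(260,400,45,225)),.007))
P=ray(c,[(234,28),(436,30),(414,252),(244,250)],.012);d=P[0]-P[3]+P[1]-P[2];print("tray",P.mean(0).round(4),np.arctan2(d[1],d[0]).round(3)-1.571)
P=ray(c,[(287,234),(350,234),(349,404),(291,404)],a[2]-.014);print("strap",P.mean(0).round(4), "off",(P.mean(0)-a[:3]).round(4)[:2],np.linalg.norm(P[0]-P[3]))
h=ray(c,[(318,272),(319,373)],a[2]-.014);d=h[0]-h[1];print("holes",h.mean(0).round(4),np.arctan2(d[1],d[0])-np.pi/2)
go([.682,.065,.06],.074)
E
```

```text
pad (array([682.8,  90.6,  41.5,  40.7]), np.float64(0.078))
tray [0.685  0.0636 0.012 ] 0.07299999999999995
strap [0.6813 0.0049 0.1499] off [ 0.0005 -0.0001] 0.074851884034148
holes [0.6809 0.0051 0.1499] 0.09966594129061912
shift [104.    6.6 -59.1] turn [ 0.018 -0.001 -0.001] pos [0.6808 0.0054 0.1639] yaw 0.092 t 31.1 F [ 0.   0.5 -1.6] gap 0.26 j7 -0.3
```

```bash
python3 - <<'E'
from h import *
a=np.load("s15.npy");c=cam("wrist",dict(position=a[:3],tool_rot=a[3:]))
P=ray(c,[(301,75),(366,76),(359.5,215),(301,214)],.007);d=P[0]-P[3]+P[1]-P[2];print("pad",P.mean(0).round(4),np.arctan2(d[1],d[0]).round(3)-1.571,np.linalg.norm(P[0]-P[1]),np.linalg.norm(P[0]-P[3]))
go([P.mean(0)[0],P.mean(0)[1],.06],.074)
E
```

```text
pad [0.6851 0.0637 0.007 ] 0.07699999999999996 0.04345082068273897 0.09518589869531635
shift [104.    9.6 -57.6] turn [ 0.018 -0.001 -0.001] pos [0.6808 0.0054 0.1639] yaw 0.092 t 31.1 F [ 0.   0.5 -1.6] gap 0.26 j7 -0.3
```

Request:
carry_out(rows=[{"x": 0, "y": 2, "z": -10, "ax": 0.012, "ay": -0.001, "az": -0.001, "gripper": 255}, {"x": 4, "y": 3, "z": -18, "ax": 0, "ay": 0, "az": 0, "gripper": 255}, {"x": 15, "y": 2, "z": -15, "ax": 0, "ay": 0, "az": 0, "gripper": 255}, {"x": 22, "y": 1, "z": -6, "ax": 0, "ay": 0, "az": 0, "gripper": 255}, {"x": 22, "y": 0, "z": -1, "ax": 0, "ay": 0, "az": 0, "gripper": 255}, {"x": 18, "y": 0, "z": 0, "ax": 0, "ay": 0, "az": 0, "gripper": 255}, {"x": 8, "y": 0, "z": 0, "ax": 0, "ay": 0, "az": 0, "gripper": 255}, {"x": 2, "y": 0, "z": 0, "ax": 0, "ay": 0, "az": 0, "gripper": 255}, {"x": 0, "y": 0, "z": 0, "ax": 0, "ay": 0, "az": 0, "gripper": 255}, {"x": 0, "y": 0, "z": 0, "ax": 0, "ay": 0, "az": 0, "gripper": 255}])

```text
time_s: 32.1
position: [0.6852, 0.0809, 0.0703]
tool_rot: [0.479, 0.525, -0.473, 0.522]
force: [-0.1, 0.3, -0.8]
finger_gap: 0.266
```

```bash
python3 - <<'E'
from h import *
go([.685,.0637,.035],.075)
E
```

```text
shift [35.1 -2.  17.4] turn [ 0.019 -0.009 -0.003] pos [0.6852 0.0809 0.0703] yaw 0.094 t 32.1 F [-0.1  0.3 -0.8] gap 0.266 j7 -0.44
```

Request:
carry_out(rows=[{"x": 2, "y": -1, "z": 4, "ax": 0.012, "ay": -0.005, "az": -0.003, "gripper": 255}, {"x": 6, "y": -0.5, "z": 5, "ax": 0.006, "ay": -0.004, "az": 0, "gripper": 255}, {"x": 7, "y": 0, "z": 2, "ax": 0, "ay": 0, "az": 0, "gripper": 255}, {"x": 5, "y": 0, "z": 0, "ax": 0, "ay": 0, "az": 0, "gripper": 255}, {"x": 2, "y": 0, "z": 0, "ax": 0, "ay": 0, "az": 0, "gripper": 255}, {"x": 0, "y": 0, "z": 0, "ax": 0, "ay": 0, "az": 0, "gripper": 255}, {"x": 0, "y": 0, "z": 0, "ax": 0, "ay": 0, "az": 0, "gripper": 255}])

```text
time_s: 32.8
position: [0.6859, 0.0674, 0.0484]
tool_rot: [0.482, 0.517, -0.481, 0.519]
force: [0.0, -0.8, -1.3]
finger_gap: 0.264
```

```bash
python3 - <<'E'
from h import *
go([.685,.0637,.035],.075)
E
```

```text
shift [13.4 -1.2  3.6] turn [-0.003  0.001 -0.003] pos [0.6859 0.0674 0.0484] yaw 0.072 t 32.8 F [ 0.  -0.8 -1.3] gap 0.264 j7 -0.46
```

Request:
carry_out(rows=[{"x": 2, "y": -0.5, "z": 1.8, "ax": -0.002, "ay": 0.001, "az": -0.002, "gripper": 255}, {"x": 4, "y": -0.4, "z": 1, "ax": 0, "ay": 0, "az": 0, "gripper": 255}, {"x": 3, "y": 0, "z": 0, "ax": 0, "ay": 0, "az": 0, "gripper": 255}, {"x": 1.5, "y": 0, "z": 0, "ax": 0, "ay": 0, "az": 0, "gripper": 255}, {"x": 0, "y": 0, "z": 0, "ax": 0, "ay": 0, "az": 0, "gripper": 255}, {"x": 0, "y": 0, "z": 0, "ax": 0, "ay": 0, "az": 0, "gripper": 255}])

```text
time_s: 33.4
position: [0.6853, 0.0646, 0.0372]
tool_rot: [0.481, 0.518, -0.481, 0.519]
force: [0.2, -0.8, -2.2]
finger_gap: 0.262
```

```bash
python3 - <<'E'
from h import *
go([.685,.0637,.035],.075)
E
```

```text
shift [ 2.2 -0.4  0.9] turn [-0.    -0.    -0.001] pos [0.6853 0.0646 0.0372] yaw 0.075 t 33.4 F [ 0.2 -0.8 -2.2] gap 0.262 j7 -0.46
```

Request:
carry_out(rows=[{"x": 1, "y": -0.2, "z": 0.5, "ax": 0, "ay": 0, "az": 0, "gripper": 255}, {"x": 0.7, "y": 0, "z": 0, "ax": 0, "ay": 0, "az": 0, "gripper": 255}, {"x": 0.6, "y": 0, "z": 0, "ax": 0, "ay": 0, "az": 0, "gripper": 255}, {"x": 0.6, "y": 0, "z": 0, "ax": 0, "ay": 0, "az": 0, "gripper": 255}])

```text
time_s: 33.8
position: [0.6853, 0.0642, 0.035]
tool_rot: [0.481, 0.518, -0.48, 0.519]
force: [-3.2, -0.8, 10.2]
finger_gap: 0.266
```

Request:
carry_out(rows=[{"x": -0.5, "y": 0, "z": 0, "ax": 0, "ay": 0, "az": 0, "gripper": 255}, {"x": 0, "y": 0, "z": 0, "ax": 0, "ay": 0, "az": 0, "gripper": 120}, {"x": 0, "y": 0, "z": 0, "ax": 0, "ay": 0, "az": 0, "gripper": 120}, {"x": 0, "y": 0, "z": 0, "ax": 0, "ay": 0, "az": 0, "gripper": 120}, {"x": 0, "y": 0, "z": 0, "ax": 0, "ay": 0, "az": 0, "gripper": 120}, {"x": -8, "y": 0, "z": 0, "ax": 0, "ay": 0, "az": 0, "gripper": 120}, {"x": -25, "y": 0, "z": 0, "ax": 0, "ay": 0, "az": 0, "gripper": 120}, {"x": -35, "y": 0, "z": 0, "ax": 0, "ay": 0, "az": 0, "gripper": 0}, {"x": -35, "y": 0, "z": 10, "ax": 0, "ay": 0, "az": 0, "gripper": 0}, {"x": -20, "y": 0, "z": 25, "ax": 0, "ay": 0, "az": 0, "gripper": 0}, {"x": -5, "y": 0, "z": 35, "ax": 0, "ay": 0, "az": 0, "gripper": 0}, {"x": 0, "y": 0, "z": 25, "ax": 0, "ay": 0, "az": 0, "gripper": 0}, {"x": 0, "y": 0, "z": 8, "ax": 0, "ay": 0, "az": 0, "gripper": 0}, {"x": 0, "y": 0, "z": 0, "ax": 0, "ay": 0, "az": 0, "gripper": 0}, {"x": 0, "y": 0, "z": 0, "ax": 0, "ay": 0, "az": 0, "gripper": 0}])

```text
time_s: 35.3
position: [0.6935, -0.0381, 0.1736]
tool_rot: [0.482, 0.518, -0.478, 0.52]
force: [0.0, 2.0, -1.1]
finger_gap: 1.002
```

```bash
python3 - <<'E'
from h import *
im,H,S,V,c,s=look("pics/w16.png");np.save("s16.npy",np.r_[s["position"],s["tool_rot"]])
go([.693,-.228,.15],.05)
E
```

```text
shift [ 23.2 -15.8 189.6] turn [ 0.03  -0.001 -0.005] pos [ 0.6935 -0.0378  0.1736] yaw 0.08 t 35.35 F [-0.1  0.1 -0.9] gap 1.002 j7 -0.24
```

View pics/w16.png

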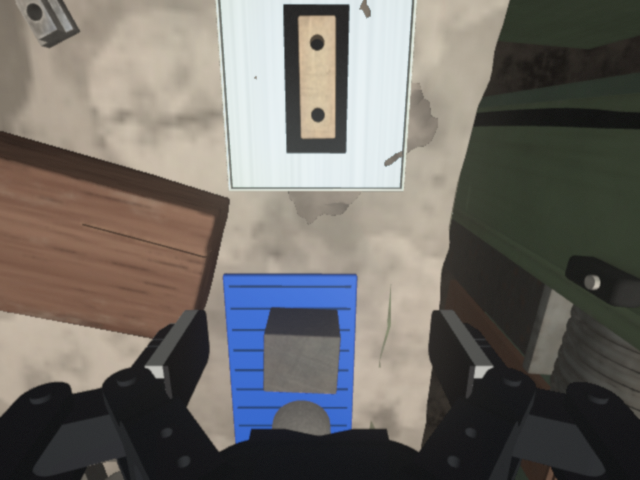

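The strap lies centred and lengthwise on the pad, and the block and slug stand on the mat. Next is the slug, from the mat back to the board.

Request:
carry_out(rows=[{"x": 0, "y": -3, "z": 12, "ax": 0.015, "ay": 0, "az": -0.005, "gripper": 0}, {"x": 0, "y": -4, "z": 25, "ax": 0.01, "ay": 0, "az": 0, "gripper": 0}, {"x": 0, "y": -4, "z": 38, "ax": 0, "ay": 0, "az": 0, "gripper": 0}, {"x": 0, "y": -2, "z": 38, "ax": 0, "ay": 0, "az": 0, "gripper": 0}, {"x": 8, "y": -1, "z": 35, "ax": 0, "ay": 0, "az": 0, "gripper": 0}, {"x": 15, "y": 0, "z": 20, "ax": 0, "ay": 0, "az": 0, "gripper": 0}, {"x": 15, "y": 0, "z": 8, "ax": 0, "ay": 0, "az": 0, "gripper": 0}, {"x": 6, "y": 0, "z": 2, "ax": 0, "ay": 0, "az": 0, "gripper": 0}, {"x": 0, "y": 0, "z": 0, "ax": 0, "ay": 0, "az": 0, "gripper": 0}, {"x": 0, "y": 0, "z": 0, "ax": 0, "ay": 0, "az": 0, "gripper": 0}])

```text
time_s: 36.35
position: [0.6897, -0.2093, 0.1223]
tool_rot: [0.484, 0.52, -0.482, 0.513]
force: [-0.8, -0.7, 0.2]
finger_gap: 1.0
```

```bash
python3 - <<'E'
from h import *
a=np.load("s16.npy");c=cam("wrist",dict(position=a[:3],tool_rot=a[3:]))
f=lambda P:(P.mean(0).round(4),np.arctan2(*(P[0]-P[3]+P[1]-P[2])[1::-1]).round(3)-1.571)
print("strap",f(ray(c,[(299,15),(336,14),(335,137),(299,138)],.021)),"pad",f(ray(c,[(285,5),(350,5),(347,153),(287,153)],.007)))
im,H,S,V,c,s=look("pics/w17.png")
p=proj(c,[.693,-.228,.056])[0].astype(int);print(p)
b=blob((V>150)&(S<45),(p[0]-90,p[0]+90,p[1]-70,p[1]+90)); print("slug",rect(c,b,.056), cv2.minEnclosingCircle((ray(c,b,.056)[:,:2]*1000).astype(np.float32)))
go([.693,-.228,.0415],.05)
E
```

```text
strap (array([0.6856, 0.0649, 0.021 ]), np.float64(0.07299999999999995)) pad (array([0.6858, 0.0636, 0.007 ]), np.float64(0.07400000000000007))
[322 307]
slug (array([ 705.3, -240. ,   73.9,   80. ]), np.float64(0.138)) ((709.8040771484375, -242.0305633544922), 47.886478424072266)
shift [80.8  2.3 20.1] turn [ 0.018 -0.009  0.006] pos [ 0.6899 -0.2088  0.1225] yaw 0.068 t 36.4 F [ 0.5  1.2 -0.5] gap 0.998 j7 -0.02
```

Request:
carry_out(rows=[{"x": 4, "y": 1, "z": 6, "ax": 0.01, "ay": -0.005, "az": 0.003, "gripper": 0}, {"x": 12, "y": 1, "z": 6, "ax": 0.005, "ay": -0.003, "az": 0.003, "gripper": 0}, {"x": 18, "y": 0, "z": 2, "ax": 0, "ay": 0, "az": 0, "gripper": 0}, {"x": 18, "y": 0, "z": 0, "ax": 0, "ay": 0, "az": 0, "gripper": 0}, {"x": 12, "y": 0, "z": 0, "ax": 0, "ay": 0, "az": 0, "gripper": 0}, {"x": 5, "y": 0, "z": 0, "ax": 0, "ay": 0, "az": 0, "gripper": 0}, {"x": 1, "y": 0, "z": 0, "ax": 0, "ay": 0, "az": 0, "gripper": 0}, {"x": 0, "y": 0, "z": 0, "ax": 0, "ay": 0, "az": 0, "gripper": 0}])

```text
time_s: 37.2
position: [0.6939, -0.2207, 0.0469]
tool_rot: [0.487, 0.513, -0.485, 0.514]
force: [0.0, -0.7, -0.1]
finger_gap: 0.998
```

```bash
python3 - <<'E'
from h import *
im,H,S,V,c,s=look("pics/w18.png")
p=proj(c,[.693,-.228,.056])[0].astype(int);print(p)
b=blob((V>150)&(S<30),(p[0]-95,p[0]+95,p[1]-95,p[1]+60)); print("slug",rect(c,b,.056), cv2.boundingRect(b))
go([.6933,-.2279,.0415],.05)
E
```

```text
[314 378]
slug (array([ 693.7, -226.5,   49.7,   53.5]), np.float64(1.44)) (237, 309, 158, 126)
shift [ 5.6 -1.1  7.2] turn [ 0.005 -0.001 -0.002] pos [ 0.694  -0.2207  0.0471] yaw 0.055 t 37.25 F [-0.2  0.4  0.4] gap 0.998 j7 -0.06
```

Request:
carry_out(rows=[{"x": 2, "y": -0.5, "z": 3, "ax": 0.003, "ay": 0, "az": 0, "gripper": 0}, {"x": 2, "y": -0.3, "z": 3, "ax": 0, "ay": 0, "az": 0, "gripper": 0}, {"x": 1, "y": 0, "z": 1, "ax": 0, "ay": 0, "az": 0, "gripper": 0}, {"x": 0, "y": 0, "z": 0, "ax": 0, "ay": 0, "az": 0, "gripper": 0}, {"x": 0, "y": 0, "z": 0, "ax": 0, "ay": 0, "az": 0, "gripper": 0}])

```text
time_s: 37.75
position: [0.6947, -0.2291, 0.044]
tool_rot: [0.488, 0.511, -0.486, 0.514]
force: [-0.9, -0.6, -0.8]
finger_gap: 1.001
```

```bash
python3 - <<'E'
from h import *
im,H,S,V,c,s=look("pics/w19.png")
p=proj(c,[.693,-.228,.056])[0].astype(int);print(p)
b=blob((V>150)&(S<30),(p[0]-95,p[0]+95,p[1]-95,p[1]+60)); print("slug",rect(c,b,.056), cv2.boundingRect(b))
go([.6933,-.2279,.0415],.05)
E
```

```text
[313 362]
slug (array([ 693.4, -226.7,   53.4,   49.8]), np.float64(0.046)) (233, 289, 164, 133)
shift [ 2.6 -1.3 -1.3] turn [ 0.001  0.    -0.005] pos [ 0.6947 -0.2292  0.0441] yaw 0.051 t 37.8 F [-0.4 -0.4 -0.1] gap 1.001 j7 -0.05
```

Request:
carry_out(rows=[{"x": 1.5, "y": -0.9, "z": -0.9, "ax": 0, "ay": 0, "az": -0.003, "gripper": 0}, {"x": 0.8, "y": -0.3, "z": -0.2, "ax": 0, "ay": 0, "az": 0, "gripper": 0}, {"x": 0, "y": 0, "z": 0, "ax": 0, "ay": 0, "az": 0, "gripper": 0}, {"x": 0, "y": 0, "z": 0, "ax": 0, "ay": 0, "az": 0, "gripper": 255}, {"x": 0, "y": 0, "z": 0, "ax": 0, "ay": 0, "az": 0, "gripper": 255}, {"x": 0, "y": 0, "z": 0, "ax": 0, "ay": 0, "az": 0, "gripper": 255}, {"x": 0, "y": 0, "z": 0, "ax": 0, "ay": 0, "az": 0, "gripper": 255}, {"x": 0, "y": 0, "z": 0, "ax": 0, "ay": 0, "az": 0, "gripper": 255}, {"x": 0, "y": 0, "z": 0, "ax": 0, "ay": 0, "az": 0, "gripper": 255}], grip_force=80)

```text
time_s: 38.7
position: [0.6935, -0.2275, 0.0421]
tool_rot: [0.487, 0.512, -0.486, 0.513]
force: [0.7, 0.6, 1.1]
finger_gap: 0.613
```

```bash
python3 - <<'E'
from h import *
im,H,S,V,c,s=look("pics/w20.png")
im5=cv2.imread("pics/w5.png");
for i in (im5,im):
    h=cv2.cvtColor(i,cv2.COLOR_BGR2HSV); b=blob((h[:,:,2]>150)&(h[:,:,1]<30),(225,415,270,450)); print(cv2.boundingRect(b),cv2.minEnclosingCircle(b))
go([.4982,.2468,.0454],.033)
E
```

```text
(237, 297, 164, 138) ((318.4239807128906, 366.8895568847656), 82.43800354003906)
(237, 297, 164, 138) ((318.29534912109375, 365.61968994140625), 82.26909637451172)
shift [  -3.8 -170.4 -483.8] turn [ 0.019  0.    -0.002] pos [ 0.6935 -0.2275  0.0421] yaw 0.052 t 38.75 F [0.2 0.5 1. ] gap 0.616 j7 -0.06
```

Request:
carry_out(rows=[{"x": -10, "y": 0, "z": 0, "ax": 0, "ay": 0, "az": 0, "gripper": 255}, {"x": -25, "y": 0, "z": 0, "ax": 0, "ay": 0, "az": 0, "gripper": 255}, {"x": -35, "y": 0, "z": 0, "ax": 0, "ay": 0, "az": 0, "gripper": 255}, {"x": -35, "y": 0, "z": 0, "ax": 0, "ay": 0, "az": 0, "gripper": 255}, {"x": -30, "y": -2, "z": -5, "ax": 0, "ay": 0, "az": 0, "gripper": 255}, {"x": -10, "y": -6, "z": -15, "ax": 0.01, "ay": 0, "az": 0, "gripper": 255}, {"x": 0, "y": -10, "z": -28, "ax": 0.008, "ay": 0, "az": 0, "gripper": 255}, {"x": 0, "y": -15, "z": -43, "ax": 0, "ay": 0, "az": 0, "gripper": 255}, {"x": 0, "y": -15, "z": -43, "ax": 0, "ay": 0, "az": 0, "gripper": 255}, {"x": 0, "y": -15, "z": -43, "ax": 0, "ay": 0, "az": 0, "gripper": 255}, {"x": 0, "y": -15, "z": -43, "ax": 0, "ay": 0, "az": 0, "gripper": 255}, {"x": 0, "y": -15, "z": -43, "ax": 0, "ay": 0, "az": 0, "gripper": 255}, {"x": 0, "y": -15, "z": -43, "ax": 0, "ay": 0, "az": 0, "gripper": 255}, {"x": 0, "y": -15, "z": -43, "ax": 0, "ay": 0, "az": 0, "gripper": 255}, {"x": 0, "y": -15, "z": -43, "ax": 0, "ay": 0, "az": 0, "gripper": 255}, {"x": 0, "y": -14, "z": -40, "ax": 0, "ay": 0, "az": 0, "gripper": 255}, {"x": 0, "y": -7, "z": -22, "ax": 0, "ay": 0, "az": 0, "gripper": 255}, {"x": 0, "y": -3, "z": -9, "ax": 0, "ay": 0, "az": 0, "gripper": 255}, {"x": 0, "y": 0, "z": 0, "ax": 0, "ay": 0, "az": 0, "gripper": 255}, {"x": 0, "y": 0, "z": 0, "ax": 0, "ay": 0, "az": 0, "gripper": 255}])

```text
time_s: 40.75
position: [0.4824, 0.2504, 0.1787]
tool_rot: [0.482, 0.518, -0.501, 0.498]
force: [0.4, -0.3, -7.9]
finger_gap: 0.618
```

```bash
python3 - <<'E'
from h import *
go([.4982,.2468,.0461],.033)
E
```

```text
shift [131.9  20.8   4.4] turn [-0.001 -0.002  0.039] pos [0.4824 0.2504 0.1787] yaw 0.032 t 40.75 F [ 0.4 -0.3 -7.9] gap 0.618 j7 -0.83
```

Request:
carry_out(rows=[{"x": 4, "y": 5, "z": 1, "ax": 0, "ay": -0.001, "az": 0.02, "gripper": 255}, {"x": 12, "y": 6, "z": 1, "ax": 0, "ay": 0, "az": 0.015, "gripper": 255}, {"x": 20, "y": 4, "z": 0, "ax": 0, "ay": 0, "az": 0, "gripper": 255}, {"x": 22, "y": 1, "z": 0, "ax": 0, "ay": 0, "az": 0, "gripper": 255}, {"x": 20, "y": 0, "z": 0, "ax": 0, "ay": 0, "az": 0, "gripper": 255}, {"x": 12, "y": 0, "z": 0, "ax": 0, "ay": 0, "az": 0, "gripper": 255}, {"x": 5, "y": 0, "z": 0, "ax": 0, "ay": 0, "az": 0, "gripper": 255}, {"x": 1, "y": 0, "z": 0, "ax": 0, "ay": 0, "az": 0, "gripper": 255}, {"x": 0, "y": 0, "z": 0, "ax": 0, "ay": 0, "az": 0, "gripper": 255}, {"x": 0, "y": 0, "z": 0, "ax": 0, "ay": 0, "az": 0, "gripper": 255}])

```text
time_s: 41.75
position: [0.506, 0.2361, 0.0785]
tool_rot: [0.497, 0.501, -0.496, 0.506]
force: [0.2, -0.4, -9.1]
finger_gap: 0.615
```

```bash
python3 - <<'E'
from h import *
go([.4982,.2468,.0461],.033)
E
```

```text
shift [ 32.3  -7.8 -11. ] turn [-0.02   0.004 -0.006] pos [0.506  0.2361 0.0785] yaw 0.013 t 41.75 F [ 0.2 -0.4 -9.1] gap 0.615 j7 -0.93
```

Request:
carry_out(rows=[{"x": 1, "y": -2.5, "z": -4, "ax": -0.01, "ay": 0.002, "az": -0.003, "gripper": 255}, {"x": 4, "y": -3, "z": -4, "ax": -0.008, "ay": 0.002, "az": -0.002, "gripper": 255}, {"x": 6, "y": -1, "z": -1, "ax": 0, "ay": 0, "az": 0, "gripper": 255}, {"x": 5, "y": 0, "z": 0, "ax": 0, "ay": 0, "az": 0, "gripper": 255}, {"x": 3, "y": 0, "z": 0, "ax": 0, "ay": 0, "az": 0, "gripper": 255}, {"x": 1, "y": 0, "z": 0, "ax": 0, "ay": 0, "az": 0, "gripper": 255}, {"x": 0, "y": 0, "z": 0, "ax": 0, "ay": 0, "az": 0, "gripper": 255}, {"x": 0, "y": 0, "z": 0, "ax": 0, "ay": 0, "az": 0, "gripper": 255}])

```text
time_s: 42.55
position: [0.4994, 0.2468, 0.0582]
tool_rot: [0.493, 0.508, -0.49, 0.508]
force: [0.3, -0.4, -8.7]
finger_gap: 0.618
```

```bash
python3 - <<'E'
from h import *
go([.4982,.2468,.0461],.033)
E
```

```text
shift [12.1 -1.2  0. ] turn [ 0.001 -0.002 -0.003] pos [0.4994 0.2468 0.0582] yaw 0.034 t 42.55 F [ 0.3 -0.4 -8.7] gap 0.618 j7 -0.95
```

Request:
carry_out(rows=[{"x": 2, "y": -0.6, "z": 0, "ax": 0, "ay": -0.001, "az": -0.002, "gripper": 255}, {"x": 3, "y": -0.4, "z": 0, "ax": 0, "ay": 0, "az": 0, "gripper": 255}, {"x": 3, "y": 0, "z": 0, "ax": 0, "ay": 0, "az": 0, "gripper": 255}, {"x": 1, "y": 0, "z": 0, "ax": 0, "ay": 0, "az": 0, "gripper": 255}, {"x": 0, "y": 0, "z": 0, "ax": 0, "ay": 0, "az": 0, "gripper": 255}, {"x": 0, "y": 0, "z": 0, "ax": 0, "ay": 0, "az": 0, "gripper": 255}])

```text
time_s: 43.15
position: [0.4987, 0.2467, 0.0486]
tool_rot: [0.492, 0.508, -0.491, 0.508]
force: [0.4, 0.4, -9.2]
finger_gap: 0.614
```

```bash
python3 - <<'E'
from h import *
go([.4982,.2468,.0461],.033)
E
```

```text
shift [ 2.5 -0.5 -0.1] turn [ 0.    -0.002 -0.001] pos [0.4987 0.2467 0.0486] yaw 0.033 t 43.15 F [ 0.4  0.4 -9.2] gap 0.614 j7 -0.95
```

Request:
carry_out(rows=[{"x": 1.2, "y": -0.4, "z": 0, "ax": 0, "ay": -0.001, "az": 0, "gripper": 255}, {"x": 0.8, "y": 0, "z": 0, "ax": 0, "ay": 0, "az": 0, "gripper": 255}, {"x": 0.6, "y": 0, "z": 0, "ax": 0, "ay": 0, "az": 0, "gripper": 255}, {"x": 0.6, "y": 0, "z": 0, "ax": 0, "ay": 0, "az": 0, "gripper": 255}])

```text
time_s: 43.55
position: [0.4984, 0.2468, 0.046]
tool_rot: [0.492, 0.508, -0.491, 0.509]
force: [-3.1, -1.8, 10.5]
finger_gap: 0.616
```

Request:
carry_out(rows=[{"x": -0.4, "y": 0, "z": 0, "ax": 0, "ay": 0, "az": 0, "gripper": 255}, {"x": 0, "y": 0, "z": 0, "ax": 0, "ay": 0, "az": 0, "gripper": 0}, {"x": 0, "y": 0, "z": 0, "ax": 0, "ay": 0, "az": 0, "gripper": 0}, {"x": 0, "y": 0, "z": 0, "ax": 0, "ay": 0, "az": 0, "gripper": 0}, {"x": 0, "y": 0, "z": 0, "ax": 0, "ay": 0, "az": 0, "gripper": 0}, {"x": 0, "y": 0, "z": 0, "ax": 0, "ay": 0, "az": 0, "gripper": 0}, {"x": -10, "y": 0, "z": 0, "ax": 0, "ay": 0, "az": 0, "gripper": 0}, {"x": -25, "y": 0, "z": 0, "ax": 0, "ay": 0, "az": 0, "gripper": 0}, {"x": -30, "y": 0, "z": 0, "ax": 0, "ay": 0, "az": 0, "gripper": 0}, {"x": -15, "y": 0, "z": 0, "ax": 0, "ay": 0, "az": 0, "gripper": 0}, {"x": -3, "y": 0, "z": 0, "ax": 0, "ay": 0, "az": 0, "gripper": 0}, {"x": 0, "y": 0, "z": 0, "ax": 0, "ay": 0, "az": 0, "gripper": 0}, {"x": 0, "y": 0, "z": 0, "ax": 0, "ay": 0, "az": 0, "gripper": 0}])

```text
time_s: 44.85
position: [0.4993, 0.2477, 0.1362]
tool_rot: [0.494, 0.507, -0.489, 0.509]
force: [0.6, -0.7, 1.0]
finger_gap: 0.999
```

```bash
python3 - <<'E'
from h import *
im,H,S,V,c,s=look("pics/w21.png")
p=proj(c,[.4984,.246,.06])[0].astype(int);print(p)
b=blob((V>150)&(S<45),(p[0]-90,p[0]+90,p[1]-90,p[1]+80)); print("slug",rect(c,b,.06), cv2.minEnclosingCircle((ray(c,b,.06)[:,:2]*1000).astype(np.float32)))
go([.687,-.135,.16],.03)
E
```

```text
[315 270]
slug (array([491.3, 247.4,  53.4,  68.1]), np.float64(1.367)) ((488.4793395996094, 242.46612548828125), 37.35396957397461)
shift [-23.9 174.9 388.7] turn [ 0.004 -0.003 -0.006] pos [0.4992 0.2477 0.136 ] yaw 0.034 t 44.9 F [0.8 0.  0.1] gap 1.001 j7 -0.89
```

```bash
python3 - <<'E'
from h import *
im=cv2.imread("pics/w21.png");H,S,V=cv2.split(cv2.cvtColor(im,cv2.COLOR_BGR2HSV));s=dict(ctrl.get_state());c=cam("wrist",s)
for w,t in ((57,150),(57,165),(75,165)):
  b=blob((V>t)&(S<40),(315-w,315+w,270-w,270+w));print(w,t,rect(c,b,.06),cv2.boundingRect(b))
E
```

```text
57 150 (array([498.6, 245.8,  52.9,  53.1]), np.float64(0.03)) (268, 224, 97, 91)
57 165 (array([498.6, 245.8,  52.5,  52.4]), np.float64(0.825)) (268, 224, 97, 90)
75 165 (array([498.6, 245.8,  52.5,  52.4]), np.float64(0.825)) (268, 224, 97, 90)
```

Request:
carry_out(rows=[{"x": -8, "y": 6, "z": 13, "ax": 0.002, "ay": -0.002, "az": -0.004, "gripper": 0}, {"x": -12, "y": 12, "z": 26, "ax": 0, "ay": 0, "az": 0, "gripper": 0}, {"x": -4, "y": 18, "z": 40, "ax": 0, "ay": 0, "az": 0, "gripper": 0}, {"x": 0, "y": 18, "z": 40, "ax": 0, "ay": 0, "az": 0, "gripper": 0}, {"x": 0, "y": 18, "z": 40, "ax": 0, "ay": 0, "az": 0, "gripper": 0}, {"x": 0, "y": 18, "z": 40, "ax": 0, "ay": 0, "az": 0, "gripper": 0}, {"x": 0, "y": 18, "z": 40, "ax": 0, "ay": 0, "az": 0, "gripper": 0}, {"x": 0, "y": 18, "z": 40, "ax": 0, "ay": 0, "az": 0, "gripper": 0}, {"x": 0, "y": 18, "z": 38, "ax": 0, "ay": 0, "az": 0, "gripper": 0}, {"x": 0, "y": 16, "z": 32, "ax": 0, "ay": 0, "az": 0, "gripper": 0}, {"x": 0, "y": 9, "z": 18, "ax": 0, "ay": 0, "az": 0, "gripper": 0}, {"x": 0, "y": 3, "z": 7, "ax": 0, "ay": 0, "az": 0, "gripper": 0}, {"x": 0, "y": 0, "z": 0, "ax": 0, "ay": 0, "az": 0, "gripper": 0}, {"x": 0, "y": 0, "z": 0, "ax": 0, "ay": 0, "az": 0, "gripper": 0}])

```text
time_s: 46.3
position: [0.6856, -0.1311, 0.1428]
tool_rot: [0.485, 0.515, -0.494, 0.504]
force: [-0.3, 0.3, 0.9]
finger_gap: 1.001
```

```bash
python3 - <<'E'
from h import *
go([.6887,-.1348,.09],.03)
E
```

```text
shift [52.8  4.   3.9] turn [ 0.01  -0.002  0.02 ] pos [ 0.6856 -0.1311  0.1428] yaw 0.04 t 46.3 F [-0.3  0.3  0.9] gap 1.001 j7 -0.17
```

The slug is back within about 0.3 mm: (0.4986, 0.2458) against (0.4985, 0.2461). Now the block.

Request:
carry_out(rows=[{"x": 6, "y": 1.5, "z": 1, "ax": 0.006, "ay": -0.001, "az": 0.012, "gripper": 0}, {"x": 16, "y": 1.5, "z": 1, "ax": 0.004, "ay": -0.001, "az": 0.006, "gripper": 0}, {"x": 20, "y": 0.5, "z": 0, "ax": 0, "ay": 0, "az": 0, "gripper": 0}, {"x": 20, "y": 0, "z": 0, "ax": 0, "ay": 0, "az": 0, "gripper": 0}, {"x": 15, "y": 0, "z": 0, "ax": 0, "ay": 0, "az": 0, "gripper": 0}, {"x": 7, "y": 0, "z": 0, "ax": 0, "ay": 0, "az": 0, "gripper": 0}, {"x": 2, "y": 0, "z": 0, "ax": 0, "ay": 0, "az": 0, "gripper": 0}, {"x": 0, "y": 0, "z": 0, "ax": 0, "ay": 0, "az": 0, "gripper": 0}, {"x": 0, "y": 0, "z": 0, "ax": 0, "ay": 0, "az": 0, "gripper": 0}])

```text
time_s: 47.2
position: [0.6882, -0.1209, 0.0546]
tool_rot: [0.491, 0.511, -0.488, 0.51]
force: [-0.6, 0.2, 0.9]
finger_gap: 1.001
```

```bash
python3 - <<'E'
from h import *
go([.6887,-.1348,.0385],.028)
E
```

```text
shift [16.1 -0.1 13.9] turn [ 0.014 -0.004 -0.003] pos [ 0.6882 -0.1209  0.0546] yaw 0.042 t 47.2 F [-0.6  0.2  0.9] gap 1.001 j7 -0.24
```

Request:
carry_out(rows=[{"x": 1, "y": 0, "z": 4, "ax": 0.008, "ay": -0.002, "az": -0.002, "gripper": 0}, {"x": 4, "y": 0, "z": 5, "ax": 0.005, "ay": -0.002, "az": 0, "gripper": 0}, {"x": 4, "y": 0, "z": 2, "ax": 0, "ay": 0, "az": 0, "gripper": 0}, {"x": 3, "y": 0, "z": 0, "ax": 0, "ay": 0, "az": 0, "gripper": 0}, {"x": 1, "y": 0, "z": 0, "ax": 0, "ay": 0, "az": 0, "gripper": 0}, {"x": 0, "y": 0, "z": 0, "ax": 0, "ay": 0, "az": 0, "gripper": 0}, {"x": 0, "y": 0, "z": 0, "ax": 0, "ay": 0, "az": 0, "gripper": 0}])

```text
time_s: 47.9
position: [0.6896, -0.1342, 0.0424]
tool_rot: [0.494, 0.505, -0.493, 0.508]
force: [-0.4, -0.4, -0.5]
finger_gap: 1.002
```

```bash
python3 - <<'E'
from h import *
go([.6887,-.1348,.0385],.028)
E
```

```text
shift [ 3.9 -0.9  0.5] turn [-0.002  0.002 -0.003] pos [ 0.6896 -0.1342  0.0424] yaw 0.026 t 47.9 F [-0.4 -0.4 -0.5] gap 1.002 j7 -0.24
```

Request:
carry_out(rows=[{"x": 2, "y": -0.5, "z": 0.3, "ax": -0.001, "ay": 0.001, "az": -0.002, "gripper": 0}, {"x": 1.5, "y": -0.3, "z": 0, "ax": 0, "ay": 0, "az": 0, "gripper": 0}, {"x": 0.3, "y": 0, "z": 0, "ax": 0, "ay": 0, "az": 0, "gripper": 0}, {"x": 0, "y": 0, "z": 0, "ax": 0, "ay": 0, "az": 0, "gripper": 0}, {"x": 0, "y": 0, "z": 0, "ax": 0, "ay": 0, "az": 0, "gripper": 255}, {"x": 0, "y": 0, "z": 0, "ax": 0, "ay": 0, "az": 0, "gripper": 255}, {"x": 0, "y": 0, "z": 0, "ax": 0, "ay": 0, "az": 0, "gripper": 255}, {"x": 0, "y": 0, "z": 0, "ax": 0, "ay": 0, "az": 0, "gripper": 255}, {"x": 0, "y": 0, "z": 0, "ax": 0, "ay": 0, "az": 0, "gripper": 255}, {"x": 0, "y": 0, "z": 0, "ax": 0, "ay": 0, "az": 0, "gripper": 255}], grip_force=80)

```text
time_s: 48.9
position: [0.6887, -0.1341, 0.0388]
tool_rot: [0.493, 0.506, -0.493, 0.507]
force: [-0.7, 0.5, 1.0]
finger_gap: 0.641
```

```bash
python3 - <<'E'
from h import *
im,H,S,V,c,s=look("pics/w22.png")
for f in ("pics/w10.png","pics/w22.png"):
    i=cv2.cvtColor(cv2.imread(f),cv2.COLOR_BGR2GRAY).astype(int); col=i[270:450,300:340].mean(1); d=np.diff(col); k=np.argsort(-abs(d))[:6]; print(f,[(270+j,round(d[j])) for j in sorted(k)])
go([.4950,.3348,.042],-.005)
E
```

```text
pics/w10.png [(np.int64(425), 19), (np.int64(426), 26), (np.int64(429), -9), (np.int64(430), -33), (np.int64(431), -47), (np.int64(432), -27)]
pics/w22.png [(np.int64(296), 11), (np.int64(297), 10), (np.int64(431), -10), (np.int64(432), -16), (np.int64(433), -18), (np.int64(434), -16)]
shift [  -3.7 -180.5 -474.2] turn [ 0.033  0.001 -0.001] pos [ 0.6887 -0.1341  0.0388] yaw 0.028 t 48.95 F [0.6 0.8 1.4] gap 0.641 j7 -0.24
```

Request:
carry_out(rows=[{"x": -10, "y": 0, "z": 0, "ax": 0, "ay": 0, "az": 0, "gripper": 255}, {"x": -25, "y": 0, "z": 0, "ax": 0, "ay": 0, "az": 0, "gripper": 255}, {"x": -35, "y": 0, "z": 0, "ax": 0, "ay": 0, "az": 0, "gripper": 255}, {"x": -35, "y": 0, "z": 0, "ax": 0, "ay": 0, "az": 0, "gripper": 255}, {"x": -30, "y": -2, "z": -5, "ax": 0, "ay": 0, "az": 0, "gripper": 255}, {"x": -10, "y": -6, "z": -15, "ax": 0.015, "ay": 0, "az": 0, "gripper": 255}, {"x": 0, "y": -10, "z": -28, "ax": 0.015, "ay": 0, "az": 0, "gripper": 255}, {"x": 0, "y": -16, "z": -42, "ax": 0, "ay": 0, "az": 0, "gripper": 255}, {"x": 0, "y": -16, "z": -42, "ax": 0, "ay": 0, "az": 0, "gripper": 255}, {"x": 0, "y": -16, "z": -42, "ax": 0, "ay": 0, "az": 0, "gripper": 255}, {"x": 0, "y": -16, "z": -42, "ax": 0, "ay": 0, "az": 0, "gripper": 255}, {"x": 0, "y": -16, "z": -42, "ax": 0, "ay": 0, "az": 0, "gripper": 255}, {"x": 0, "y": -16, "z": -42, "ax": 0, "ay": 0, "az": 0, "gripper": 255}, {"x": 0, "y": -16, "z": -42, "ax": 0, "ay": 0, "az": 0, "gripper": 255}, {"x": 0, "y": -15, "z": -42, "ax": 0, "ay": 0, "az": 0, "gripper": 255}, {"x": 0, "y": -13, "z": -40, "ax": 0, "ay": 0, "az": 0, "gripper": 255}, {"x": 0, "y": -7, "z": -22, "ax": 0, "ay": 0, "az": 0, "gripper": 255}, {"x": 0, "y": -3, "z": -9, "ax": 0, "ay": 0, "az": 0, "gripper": 255}, {"x": 0, "y": 0, "z": 0, "ax": 0, "ay": 0, "az": 0, "gripper": 255}, {"x": 0, "y": 0, "z": 0, "ax": 0, "ay": 0, "az": 0, "gripper": 255}])

```text
time_s: 50.95
position: [0.4907, 0.341, 0.1733]
tool_rot: [-0.491, -0.506, 0.513, -0.49]
force: [0.1, -0.7, -7.9]
finger_gap: 0.643
```

```bash
python3 - <<'E'
from h import *
go([.4950,.3354,.0426],-.005)
E
```

```text
shift [130.5   9.4   4.8] turn [-0.003  0.005  0.038] pos [0.4907 0.341  0.1733] yaw -0.008 t 50.95 F [ 0.1 -0.7 -7.9] gap 0.643 j7 -0.99
```

Request:
carry_out(rows=[{"x": 4, "y": 2, "z": -1, "ax": 0, "ay": 0.002, "az": 0.02, "gripper": 255}, {"x": 12, "y": 3, "z": -1, "ax": 0, "ay": 0.001, "az": 0.015, "gripper": 255}, {"x": 20, "y": 1, "z": 0, "ax": 0, "ay": 0, "az": 0, "gripper": 255}, {"x": 22, "y": 0, "z": 0, "ax": 0, "ay": 0, "az": 0, "gripper": 255}, {"x": 18, "y": 0, "z": 0, "ax": 0, "ay": 0, "az": 0, "gripper": 255}, {"x": 11, "y": 0, "z": 0, "ax": 0, "ay": 0, "az": 0, "gripper": 255}, {"x": 5, "y": 0, "z": 0, "ax": 0, "ay": 0, "az": 0, "gripper": 255}, {"x": 1, "y": 0, "z": 0, "ax": 0, "ay": 0, "az": 0, "gripper": 255}, {"x": 0, "y": 0, "z": 0, "ax": 0, "ay": 0, "az": 0, "gripper": 255}, {"x": 0, "y": 0, "z": 0, "ax": 0, "ay": 0, "az": 0, "gripper": 255}])

```text
time_s: 51.95
position: [0.504, 0.3294, 0.077]
tool_rot: [0.507, 0.49, -0.507, 0.496]
force: [0.4, -0.3, -9.0]
finger_gap: 0.647
```

```bash
python3 - <<'E'
from h import *
go([.4950,.3354,.0426],-.005)
E
```

```text
shift [34.3 -9.4 -6. ] turn [-0.022  0.006 -0.007] pos [0.504  0.3294 0.077 ] yaw -0.027 t 51.95 F [ 0.4 -0.3 -9. ] gap 0.647 j7 -1.09
```

Request:
carry_out(rows=[{"x": 1, "y": -3, "z": -2, "ax": -0.01, "ay": 0.003, "az": -0.003, "gripper": 255}, {"x": 4, "y": -3.5, "z": -2, "ax": -0.008, "ay": 0.003, "az": -0.003, "gripper": 255}, {"x": 6, "y": -1.5, "z": -1, "ax": -0.002, "ay": 0, "az": 0, "gripper": 255}, {"x": 6, "y": 0, "z": 0, "ax": 0, "ay": 0, "az": 0, "gripper": 255}, {"x": 3, "y": 0, "z": 0, "ax": 0, "ay": 0, "az": 0, "gripper": 255}, {"x": 1, "y": 0, "z": 0, "ax": 0, "ay": 0, "az": 0, "gripper": 255}, {"x": 0, "y": 0, "z": 0, "ax": 0, "ay": 0, "az": 0, "gripper": 255}, {"x": 0, "y": 0, "z": 0, "ax": 0, "ay": 0, "az": 0, "gripper": 255}])

```text
time_s: 52.75
position: [0.4958, 0.336, 0.0554]
tool_rot: [0.502, 0.499, -0.5, 0.499]
force: [0.4, -0.8, -8.4]
finger_gap: 0.644
```

```bash
python3 - <<'E'
from h import *
go([.4950,.3354,.0426],-.005)
E
```

```text
shift [12.8 -0.9  0.7] turn [ 0.001 -0.002 -0.002] pos [0.4958 0.336  0.0554] yaw -0.004 t 52.75 F [ 0.4 -0.8 -8.4] gap 0.644 j7 -1.1
```

Request:
carry_out(rows=[{"x": 2, "y": -0.5, "z": 0.4, "ax": 0, "ay": -0.001, "az": -0.002, "gripper": 255}, {"x": 3, "y": -0.3, "z": 0, "ax": 0, "ay": 0, "az": 0, "gripper": 255}, {"x": 3, "y": 0, "z": 0, "ax": 0, "ay": 0, "az": 0, "gripper": 255}, {"x": 1.5, "y": 0, "z": 0, "ax": 0, "ay": 0, "az": 0, "gripper": 255}, {"x": 0, "y": 0, "z": 0, "ax": 0, "ay": 0, "az": 0, "gripper": 255}, {"x": 0, "y": 0, "z": 0, "ax": 0, "ay": 0, "az": 0, "gripper": 255}])

```text
time_s: 53.35
position: [0.4954, 0.3356, 0.0453]
tool_rot: [0.502, 0.499, -0.501, 0.499]
force: [-0.3, -0.4, -8.7]
finger_gap: 0.641
```

```bash
python3 - <<'E'
from h import *
go([.4950,.3354,.0426],-.005)
E
```

```text
shift [ 2.7 -0.4  0.2] turn [ 0.    -0.001 -0.   ] pos [0.4954 0.3356 0.0453] yaw -0.005 t 53.35 F [-0.3 -0.4 -8.7] gap 0.641 j7 -1.11
```

Request:
carry_out(rows=[{"x": 1.2, "y": -0.3, "z": 0.2, "ax": 0, "ay": 0, "az": 0, "gripper": 255}, {"x": 0.8, "y": 0, "z": 0, "ax": 0, "ay": 0, "az": 0, "gripper": 255}, {"x": 0.6, "y": 0, "z": 0, "ax": 0, "ay": 0, "az": 0, "gripper": 255}, {"x": 0.6, "y": 0, "z": 0, "ax": 0, "ay": 0, "az": 0, "gripper": 255}])

```text
time_s: 53.75
position: [0.4952, 0.3356, 0.0427]
tool_rot: [0.502, 0.499, -0.501, 0.499]
force: [-2.6, -1.5, 7.8]
finger_gap: 0.644
```

The block is in contact. I'll release it, rise and check.

Request:
carry_out(rows=[{"x": -0.3, "y": 0, "z": 0, "ax": 0, "ay": 0, "az": 0, "gripper": 255}, {"x": 0, "y": 0, "z": 0, "ax": 0, "ay": 0, "az": 0, "gripper": 0}, {"x": 0, "y": 0, "z": 0, "ax": 0, "ay": 0, "az": 0, "gripper": 0}, {"x": 0, "y": 0, "z": 0, "ax": 0, "ay": 0, "az": 0, "gripper": 0}, {"x": 0, "y": 0, "z": 0, "ax": 0, "ay": 0, "az": 0, "gripper": 0}, {"x": 0, "y": 0, "z": 0, "ax": 0, "ay": 0, "az": 0, "gripper": 0}, {"x": -10, "y": 0, "z": 0, "ax": 0, "ay": 0, "az": 0, "gripper": 0}, {"x": -20, "y": 0, "z": 0, "ax": 0, "ay": 0, "az": 0, "gripper": 0}, {"x": -25, "y": 0, "z": 0, "ax": 0, "ay": 0, "az": 0, "gripper": 0}, {"x": -25, "y": 0, "z": 10, "ax": 0, "ay": 0, "az": 0, "gripper": 0}, {"x": -25, "y": 0, "z": 30, "ax": 0, "ay": 0, "az": 0, "gripper": 0}, {"x": -20, "y": 0, "z": 30, "ax": 0, "ay": 0, "az": 0, "gripper": 0}, {"x": -8, "y": 0, "z": 15, "ax": 0, "ay": 0, "az": 0, "gripper": 0}, {"x": -2, "y": 0, "z": 4, "ax": 0, "ay": 0, "az": 0, "gripper": 0}, {"x": 0, "y": 0, "z": 0, "ax": 0, "ay": 0, "az": 0, "gripper": 0}, {"x": 0, "y": 0, "z": 0, "ax": 0, "ay": 0, "az": 0, "gripper": 0}, {"x": 0, "y": 0, "z": 0, "ax": 0, "ay": 0, "az": 0, "gripper": 0}])

```text
time_s: 55.45
position: [0.4953, 0.2477, 0.1892]
tool_rot: [0.504, 0.5, -0.496, 0.5]
force: [0.5, 0.5, -0.5]
finger_gap: 1.003
```

```bash
python3 - <<'E'
from h import *
im,H,S,V,c,s=look("pics/w23.png"); print(s["position"])
b=blockm(V,S,c,(.495,.335)); print("block",rect(c,b,.054))
p=proj(c,[.4984,.246,.06])[0].astype(int);b=blob((V>150)&(S<40),(p[0]-55,p[0]+55,p[1]-55,p[1]+50));print("slug",rect(c,b,.06))
look("pics/t2.png","top")
go([.5,-.1,.25])
E
```

```text
[0.4952836  0.24769999 0.18921995]
block (array([495.5, 335. ,  49.3,  54.4]), np.float64(1.569))
slug (array([498.7, 245.9,  52.3,  52.8]), np.float64(1.566))
shift [-63.4   5.4 347.3] turn [ 0.    -0.007 -0.008] pos [0.4951 0.2477 0.189 ] yaw -0.0 t 55.55 F [-0.1  0.1 -0.1] gap 1.0 j7 -0.89
```

View pics/w23.png

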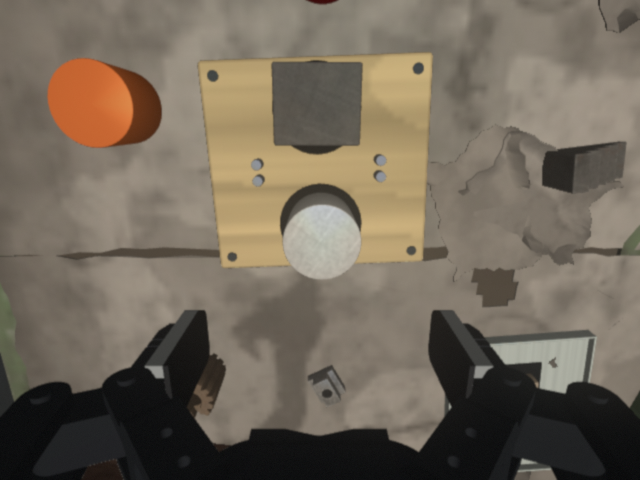

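The block is at (0.4955, 0.335) and the slug at (0.4987, 0.2459), both within about 0.5 mm of where they started. I'll retreat and take one last top view.

Request:
carry_out(rows=[{"x": -10, "y": 0, "z": 12, "ax": 0, "ay": 0, "az": 0, "gripper": 0}, {"x": -20, "y": 0, "z": 30, "ax": 0, "ay": 0, "az": 0, "gripper": 0}, {"x": -20, "y": 3, "z": 40, "ax": 0, "ay": 0, "az": 0, "gripper": 0}, {"x": -10, "y": 5, "z": 45, "ax": 0, "ay": 0, "az": 0, "gripper": 0}, {"x": 0, "y": 5, "z": 45, "ax": 0, "ay": 0, "az": 0, "gripper": 0}, {"x": 0, "y": 5, "z": 45, "ax": 0, "ay": 0, "az": 0, "gripper": 0}, {"x": 0, "y": 5, "z": 45, "ax": 0, "ay": 0, "az": 0, "gripper": 0}, {"x": 0, "y": 5, "z": 45, "ax": 0, "ay": 0, "az": 0, "gripper": 0}, {"x": 0, "y": 5, "z": 45, "ax": 0, "ay": 0, "az": 0, "gripper": 0}, {"x": 0, "y": 5, "z": 45, "ax": 0, "ay": 0, "az": 0, "gripper": 0}, {"x": 0, "y": 5, "z": 45, "ax": 0, "ay": 0, "az": 0, "gripper": 0}, {"x": 0, "y": 5, "z": 45, "ax": 0, "ay": 0, "az": 0, "gripper": 0}, {"x": 0, "y": 0, "z": 30, "ax": 0, "ay": 0, "az": 0, "gripper": 0}, {"x": 0, "y": 0, "z": 15, "ax": 0, "ay": 0, "az": 0, "gripper": 0}, {"x": 0, "y": 0, "z": 4, "ax": 0, "ay": 0, "az": 0, "gripper": 0}, {"x": 0, "y": 0, "z": 0, "ax": 0, "ay": 0, "az": 0, "gripper": 0}, {"x": 0, "y": 0, "z": 0, "ax": 0, "ay": 0, "az": 0, "gripper": 0}])

```text
time_s: 57.25
position: [0.5423, -0.3102, 0.2515]
tool_rot: [0.501, 0.503, -0.494, 0.501]
force: [0.0, 0.5, 0.2]
finger_gap: 1.0
```

```bash
python3 - <<'E'
from h import *
im,H,S,V,c,s=look("pics/t3.png","top")
i0=cv2.imread("pics/top0.png")
d=cv2.absdiff(im,i0).max(2)[100:410,:]>40
n,_,st,ce=cv2.connectedComponentsWithStats(d.astype(np.uint8))
print([(st[k].tolist()) for k in range(1,n) if st[k][4]>15])
for i in (i0,im):
    h,s_,v=cv2.split(cv2.cvtColor(i,cv2.COLOR_BGR2HSV)); print(rect(c,blob((v>170)&(s_<50),(243,280,235,275)),.06))
E
```

```text
[[581, 40, 59, 101, 3673], [330, 57, 38, 16, 436], [235, 139, 13, 39, 106], [235, 144, 6, 5, 16], [232, 153, 3, 11, 23]]
(array([495.8, 244.3,  50.3,  51. ]), np.float64(1.559))
(array([495.8, 244.3,  50.3,  51. ]), np.float64(1.559))
```

View pics/t3.png

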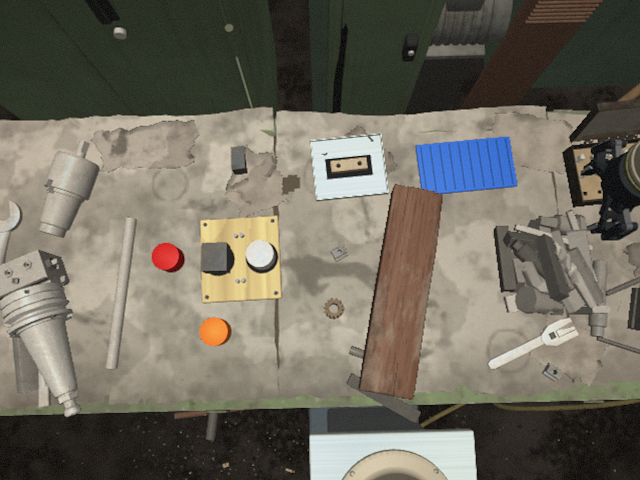

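The difference image shows only the strap's move and the arm. The slug's top-view fit is identical to the start.

```bash
python3 -c "
from station import ctrl
print(ctrl.finish_job())"
```

```text
the job is handed in; nothing more can be done
None
```

The job is done and handed in at about 57 s of the 120 s allowed. I stood the slug and then the block on the blue mat and laid the strap flat and lengthwise on the pad. I then put the slug and then the block back on the board.

**Last checks**
- **Slug:** it measured (0.4987, 0.2459) m by the wrist camera, against (0.4985, 0.2461) at the start. The top-view fit is identical before and after.
- **Block:** it measured (0.4955, 0.3350) m, against about (0.4949, 0.3351) before gripping, with its yaw unchanged to within the measurement.
- **Strap:** it sits about 1.3 mm from the pad centre, lined up with the pad to within 0.01 rad.
- **Other parts:** comparing the start and end top views shows no change except the strap and the arm.
- **Forces:** the largest set-down force I read was about 10 N, read only at the end of each move.

**Disagreements**
- The top and wrist cameras differ by about 2 to 5 mm in absolute position. I worked from the wrist camera.
- One early wrist measurement was about 3 mm off because the arm was still settling. I repeated it before gripping.
- Two colour-mask fits of the slug came out wrong. I redid one with a tighter window. For the other I used the recorded release pose, and a later wrist picture agreed with it.

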